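# Unhook the sample dipper from its drying stand

### The job

Take the white dipper off the barbed hook of the drying stand - it must be raised a little, tilted and backed out over the red barb - and set it down gently, standing upright on its basket on the floor of the blue tray, released. Do not drag, lift or tip the drying stand from its place, and do not push or knock over the amber bottle, the white jar or the flask.

Things in the scene. Friction and masses are not known exactly. Their poses are not given: they have to be found in the camera images.
- stand: Drying stand, loose on the bench, 3 kg. Origin: centre of the underside of its grey base plate, 170 x 120 x 12 mm. +x: the way its hook points. Post at x = -55 mm with a dark clamp block on top (34 x 28 x 30 mm, top 163 mm above the bench; black thumbscrew out to y = 34 mm). Keep pushes at the hook under about 8 N, or the stand may tip or slide.
- clamp_mouth (a point): Where the hook rod leaves the clamp, 148 mm above the bench; axes as the stand's. From here the 8 x 8 mm steel rod runs level along +x, then bends up into a red barb of the same bar: 24 mm long, 60 degrees above level, leaning to +x. The bend lies 76 to 124 mm from here: the rod was slid in its clamp, where it holds fast, and the reach is not reported. Look or feel for it.
- dipper_mid (a point): Centre of the white plastic dipper (0.1 to 0.2 kg), 75 mm above its underside; z up the stem, x its thin direction, along the rod at the start. Basket 44 x 44 x 30 mm at the bottom, centred under a flat stem 10 mm thick (x), 34 mm wide (y), 113 mm high, with a tab above; 150 mm in all. It hangs upright on the rod, its eye 26 to 48 mm from the clamp mouth, underside 50 mm above the bench.
- dipper_eye (a point): Centre of the 18 x 18 mm square eye through the stem (along the dipper's x, 10 mm deep), 93 mm above the underside. Hanging, the eye's top edge rests on the rod; raised 5 mm it is centred on it. Held upright it cannot pass the barb: lean it about 30 degrees (23 to 37), tab back towards the post and basket outward, and lead the eye round the bend and up along the barb.
- dipper_tab (a point): Middle of the dipper's grip tab: 10 mm thick (x), 24 mm wide (y), 37 mm high, 113 to 150 mm above the underside; free on all sides.
- tray: Open blue plastic tray, 130 x 130 mm outside, 40 mm high, walls and floor about 4 to 5 mm thick, 0.8 kg, empty. Origin: centre of its underside.
- amber: Closed amber glass bottle with black cap, 66 mm across, about 130 to 150 mm high; origin at the centre of its underside. To be left alone.
- flask: Conical glass flask with cork, 72 mm across at the foot, 122 mm high; origin at the centre of its underside. To be left alone.
- white: White plastic jar with white cap, 68 mm across, about 110 to 130 mm high; origin at the centre of its underside. To be left alone.
Mind the look-alikes: they are no part of the job. Leave any pink, turquoise or yellow look-alike of the part that bears dipper_mid alone.

How it is judged:
At the end, for the whole second after the job is handed in: The dipper stands upright (within 0.1 rad) at rest on the floor of the tray, inside its walls (its centre less than 85 mm above the tray's underside), the tray flat on the bench, the dipper released (x of dipper_mid in the frame of tray between -0.05 and 0.05 m and y of dipper_mid in the frame of tray between -0.05 and 0.05 m and z of dipper_mid in the frame of tray below 0.085 m and angle between dipper_mid's own z axis and vertical below 0.1 rad and height (world z) of tray below 0.006 m and angle between tray's own z axis and vertical below 0.06 rad and linear speed of dipper below 0.02 m/s); the robot touches nothing.
It fails at once if the drying stand is dragged or lifted more than 10 mm from its place (distance of stand from where it was at the start of the episode above 0.01 m).
It fails at once if the drying stand is tipped by more than 0.06 rad (angle between stand's own z axis and vertical above 0.06 rad).
It fails at once if the dipper is dropped: it moves faster than 0.6 m/s with no finger touching it (linear speed of dipper above 0.6 m/s and contact force between the fingers and dipper below 0.05 N).
It fails at once if the amber bottle, the flask or the white jar is pushed more than 25 mm or tipped by more than 0.3 rad (distance of any of amber, flask, white from where it was at the start of the episode above 0.025 m or angle between any of amber, flask, white's own z axis and vertical above 0.3 rad).
It also fails if it takes over 61 s, if anything falls off the work surface, if the arm or the gripper's body presses on something with over 40 N, if the wrist force passes 120 N, or if a joint passes its speed limit or range.

### The arm

A 6-joint arm with a two-finger parallel gripper is mounted at the origin on the work surface. World frame = base frame: x ahead of the robot, y to its left, z up, the work surface at z = 0. Lengths are in m, angles in rad, forces in N, time in s.
With the tool pointing down it reaches from about 0.3 to 0.75 m from the base axis. Payload 8.5 kg.
Tool frame: the origin (TCP) lies at the very end of the fingers, on their centre line; the grasp point (between the pads) lies 19 mm behind it (pinch_z is the distance from the TCP to the grasp point, in m); z points along the fingers, y is the line along which they close (so a half turn about z gives the same grasp; the last joint's range is limited). The gripper opens to 88 mm and grips with 3 to 60 N. Pads are 18 mm wide; open, the fingers measure 123 mm over their backs; the gripper's body (75 mm by 187 mm) begins 45 mm behind the grasp point.
Start: joints at [-1.369, 0.381, 1.297, -0, 1.464, -0.215], TCP at [0.223, -0.503, 0.201] pointing down, gripper open.
Joint ranges: [-3.11, 3.11], [-0.89, 2.33], [0.22, 2.48], [-1.42, 4.56], [0.17, 2.85], [-2.88, 2.88]. Speed limits (rad/s): [2.39, 2.39, 3.14, 3.14, 3.14, 3.14].

### API

Orientations are given as a unit quaternion [w, x, y, z].
In Python, from workcell import * gives the robot as it stands.
- The arm moves only by the tool move_arm, never from a script. Its arguments are lists of equal length, an entry for each row: "gripper": the closure, from -1 (fully open) to 1 (shut), so that 0 is half open; "offset": the shift along the tool's x, y, z in units of 30 mm (1.0 is 30 mm), a list of three; "yaw": the turn about the tool's z in units of 8 degrees (1.0 is 8 degrees). A call has 1 to 20 rows; each row shifts and turns the commanded pose from where the row before left it, along the tool's axes as they then stand; what a row does not reach is not made up. A row lasts 1/8 s, in which the tool goes at most 62.5 mm and 10.7 degrees, less where a joint would pass 70% of its speed; a pose out of reach is approached as far as the arm can. A call is refused whole if a number of a shift passes 1 or a number of a turn 1, either way. A call with a gripper value outside its range is refused whole. The fingers move at their own pace and stop on an object; the grip force is fixed at half the most. Time passes only in rows, so rows that do not move let the fingers close. It gives the time, the measured TCP pose, the force, the opening and the grip force at its end, in the units of the state.
- observe(): the state, without advancing time (a new reading comes with each control period).
- snapshot(name): name is "scene" or "top" or "wrist"; returns the picture (400x640x3 uint8, red, green, blue); there is no depth.
- calibration(name): a dict with "intrinsics" (3x3 intrinsics, pixels), "dist" ([k1, k2, p1, p2, k3] as OpenCV has them; the pictures are not rectified), "position" and "attitude" of the camera in the world. Camera axes: x right, y down, z forward; pixel columns grow to the right and rows downward; lengths in m; the calibration is good to about 2 mm. A picture is of the moment at which its call begins: read the wrist's pose just before it. calibration takes no time and is no camera call; for the wrist camera it gives the pose at the moment of the call.
- sign_off(): hands the job in; it is judged then, once.
Trained networks look in the newest picture that a camera, given by its name, has taken for a name from the list of things; names that differ only in an ending like _2 or _b are one class to them, and where a whole thing is asked for, a point or a joint stands for the part that bears it (a point fixed in the world has none). Each returns a list of dicts, best first, with "score" (0 to 1); they miss things now and then, are a little off and sometimes report something else, mostly with a low value. They report only what shows in the picture. A call takes as long as a camera call. They do not tell look-alikes from the thing itself.
- boxes_of(query, camera): "pixel" ([row, column] in pixels, amid what is visible of it).
- masks_of(query, camera): "mask" (400x640 bool, what is visible of it) and "pixel" ([row, column] in pixels, amid what is visible of it).
- landmark_of(query, camera): "pixel" ([row, column] in pixels: a listed point, or the origin of a listed thing).
The state is a dict: "t": time; "qpos": joint angles; "qd": joint speeds; "joint_torque": joint torques, N m; "tcp_pos": TCP position; "tcp_rot": TCP orientation; "force": force on the tool from outside, world axes, zero at the start; "wrist_torque": the same for the moment, N m; "opening": finger opening in m; "grip_force": force on a finger pad.
Only numpy, scipy, OpenCV 4.12 (cv2) and the standard library are available. Lean on these libraries where they do the work, as an engineer would, in place of code of your own. Each camera call takes 0.05 s, during which the arm holds its last target. There are 200 camera calls.

## Working session

There is one attempt and no reset: what is moved stays moved. The work goes in short steps, Python scripts to look and compute and a tool call to move; the robot and the scene stay as the last step left them, time stands still between calls to the robot, and variables do not carry over. Pictures are saved under pics/ and viewed, at most 10 in all, crops included, and the job is handed in when it is done.

Besides the shell and the picture viewer there is one more tool, called after "Emit:" by a JSON object that holds its "op" and its "data". move_arm: Moves the arm, as the interface text tells. Its arguments: {"type":"object","properties":{"gripper":{"type":"array"},"offset":{"type":"array"},"yaw":{"type":"array"}},"required":["gripper","offset","yaw"]}

```bash
ls; mkdir -p pics
cat > h.py <<'E'
from workcell import *
import numpy as np, cv2
from scipy.spatial.transform import Rotation as R
def rot(a):
    a=np.array(a,float)
    return a if a.shape==(3,3) else R.from_quat(np.r_[a.ravel()[1:],a.ravel()[0]]).as_matrix()
def ray(cal,px):
    K=np.array(cal["intrinsics"],float);d=np.array(cal["dist"],float)
    u=cv2.undistortPoints(np.array([[[px[1],px[0]]]],float),K,d)[0,0]
    v=rot(cal["attitude"])@np.r_[u,1]
    return np.array(cal["position"],float),v/np.linalg.norm(v)
def atz(cal,px,z):
    p,v=ray(cal,px);return p+v*(z-p[2])/v[2]
def tri(rs):
    A=sum(np.eye(3)-np.outer(v,v) for p,v in rs);b=sum((np.eye(3)-np.outer(v,v))@p for p,v in rs)
    x=np.linalg.solve(A,b);return x,[float(np.linalg.norm(np.cross(x-p,v))) for p,v in rs]
def proj(cal,X):
    Rm=rot(cal["attitude"]);rv=cv2.Rodrigues(Rm.T)[0];t=-Rm.T@np.array(cal["position"],float)
    q=cv2.projectPoints(np.array([X],float),rv,t,np.array(cal["intrinsics"],float),np.array(cal["dist"],float))[0][0,0]
    return q[::-1]
def save(img,n): cv2.imwrite("pics/"+n,cv2.cvtColor(img,cv2.COLOR_RGB2BGR))
E
python3 - <<'E'
from h import *
np.set_printoptions(precision=4,suppress=True)
print(observe()['t'])
C={}
ims=[]
for c in("scene","top","wrist"):
    C[c]=calibration(c);im=snapshot(c);ims.append(im);save(im,c+"0.png")
    print(c,C[c]["position"],rot(C[c]["attitude"]).tolist())
for q in("stand","clamp_mouth","dipper_mid","dipper_eye","dipper_tab","tray","amber","flask","white"):
    for c in("scene","top"):
        print(q,c,[(round(r["score"],2),np.round(r["pixel"],1).tolist()) for r in landmark_of(q,c)[:4]])
E
```

```text
pics
0.0
scene [ 1.1684 -0.5767  0.7955] [[0.6711033038211278, 0.47670601988705963, -0.5677778845673767], [0.7412484717027037, -0.417949445714195, 0.525232295299521], [0.013078944864666153, -0.7733496178512247, -0.6338448625417672]]
top [ 0.3668 -0.0096  1.4817] [[-0.0016233040212877703, -0.9918823803549439, 0.12714837169804774], [-0.9999914413599844, 0.0011262483621922992, -0.003981051545457054], [0.0038055342378433277, -0.1271537459378885, -0.9918757194342079]]
wrist [ 0.3    -0.4688  0.3838] [[0.40562353802492285, -0.8664777153688965, -0.29100844346726784], [-0.9140396491937735, -0.3848759565007845, -0.12807036272819078], [-0.001032037726080598, 0.31794160922519143, -0.9481097341665827]]
stand scene [(0.29, [208.2, 446.0])]
stand top [(0.87, [212.3, 337.5])]
clamp_mouth scene [(0.76, [189.7, 287.7])]
clamp_mouth top [(0.84, [208.7, 354.0])]
dipper_mid scene [(0.88, [214.1, 231.6]), (0.76, [191.2, 298.3]), (0.66, [233.1, 349.8]), (0.61, [180.8, 266.8])]
dipper_mid top [(0.67, [205.1, 337.2]), (0.65, [257.8, 339.3]), (0.56, [238.1, 393.2]), (0.49, [152.3, 329.8])]
dipper_eye scene [(0.75, [227.6, 349.2]), (0.63, [175.1, 266.1]), (0.6, [179.1, 299.9])]
dipper_eye top [(0.81, [255.3, 337.6]), (0.65, [234.3, 392.5]), (0.62, [150.1, 327.2]), (0.6, [206.8, 339.5])]
dipper_tab scene [(0.85, [215.6, 352.2]), (0.85, [198.0, 228.3]), (0.74, [170.8, 297.4]), (0.74, [163.1, 264.4])]
dipper_tab top [(0.8, [206.3, 338.6]), (0.77, [259.7, 339.7]), (0.6, [148.4, 327.5]), (0.5, [232.5, 393.6])]
tray scene [(0.61, [281.7, 229.2])]
tray top [(0.85, [195.9, 426.4])]
amber scene [(0.67, [168.0, 381.8]), (0.23, [337.7, 271.5])]
amber top [(0.84, [216.3, 223.0]), (0.61, [209.5, 336.4])]
flask scene [(0.9, [207.2, 446.9])]
flask top [(0.61, [132.8, 215.2])]
white scene [(0.72, [336.8, 272.2]), (0.72, [210.8, 446.7])]
white top [(0.72, [137.1, 417.8]), (0.34, [213.0, 336.9])]
```

View pics/scene0.png

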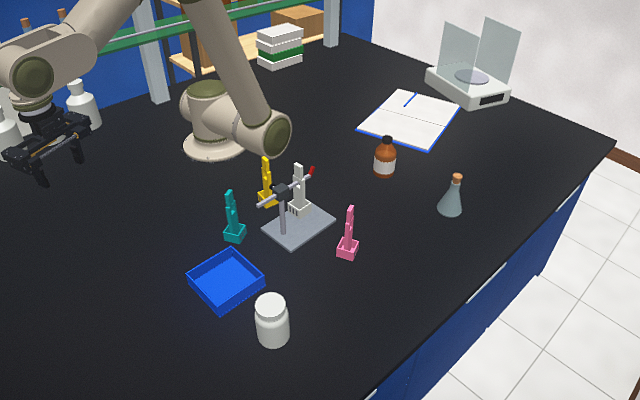

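View pics/top0.png

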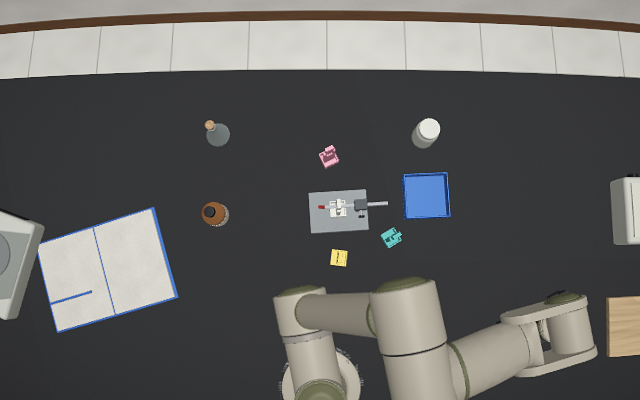

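Run:
```python
from h import *
np.set_printoptions(precision=4,suppress=True)
s,t=calibration("scene"),calibration("top")
for n,a,b in(("clamp",(189.7,287.7),(208.7,354)),("tab",(170.8,297.4),(206.3,338.6)),("eye",(179.1,299.9),(206.8,339.5)),("mid",(191.2,298.3),(205.1,337.2)),("tray",(281.7,229.2),(195.9,426.4)),("amber",(168,381.8),(216.3,223)),("flask",(207.2,446.9),(132.8,215.2)),("white",(336.8,272.2),(137.1,417.8))):
    print(n,*tri([ray(s,a),ray(t,b)]))
i=cv2.imread("pics/scene0.png")[120:290,200:400];j=cv2.imread("pics/top0.png")[120:290,280:480]
cv2.imwrite("pics/crop0.png",np.vstack([cv2.resize(i,(700,298*2)),cv2.resize(j,(700,595))])[:0+596])
cv2.imwrite("pics/crop1.png",np.hstack([cv2.resize(i[:,30:130],(400,600),interpolation=2)[:, :],cv2.resize(j[:,20:120],(400,600),interpolation=2)]))
```

```text
clamp [ 0.5042 -0.0862  0.1395] [0.0053609882711967375, 0.005360988271196714]
tab [ 0.5038 -0.0479  0.1783] [0.0006236415921040271, 0.0006236415921039942]
eye [ 0.5072 -0.0481  0.1546] [0.0042459270952263355, 0.004245927095226255]
mid [ 0.5112 -0.0485  0.1197] [0.0027279821790397434, 0.002727982179039858]
tray [ 0.5541 -0.3071  0.0128] [0.005998124184471633, 0.005998124184471564]
amber [0.4944 0.287  0.023 ] [0.0052343332757563915, 0.0052343332757562805]
flask [0.7383 0.3117 0.0093] [0.006568591240242163, 0.006568591240242176]
white [ 0.7307 -0.302  -0.011 ] [0.006822149536636502, 0.0068221495366363365]
```

The scene picture shows four dippers: white on the hook at (190,299), yellow at (190,266), turquoise at (220,231) and pink at (235,349). The one I want is white, with its red barb at (171,311). The top view shows it at (206,338), with the red barb at (207,321). The tray is at (196,426) and the jar at (133,427). I'll check this choice in a close crop from above the stand.

Run:
```python
from h import *
np.set_printoptions(precision=4,suppress=True)
o=observe();Rt=rot(o["tcp_rot"]);print(o["tcp_pos"],"\n",Rt,o["qpos"])
t=calibration("top");s=calibration("scene")
# base plate edges in top: corners approx
for px in((194,309),(189,365),(228,368),(233,312)):print(px,atz(t,px,.012))
print("barb",tri([ray(s,(171,311)),ray(t,(207,321))]))
print("tgt",Rt.T@(np.array([.43,-.06,.34])-o["tcp_pos"])/.03)
```

```text
[ 0.2227 -0.5029  0.2013] 
 [[ 0.9144  0.4049  0.    ]
 [ 0.4049 -0.9144  0.    ]
 [ 0.     -0.     -1.    ]] [-1.3693  0.3806  1.2974  0.      1.4636 -0.2153]
(194, 309) [0.5572 0.0332 0.012 ]
(189, 365) [ 0.5718 -0.1311  0.012 ]
(228, 368) [ 0.4573 -0.1386  0.012 ]
(233, 312) [0.4431 0.0243 0.012 ]
barb (array([ 0.5038, -0.0029,  0.1562]), [0.0002889994094082357, 0.0002889994094084237])
tgt [ 12.2968 -10.701   -4.6219]
```

View pics/crop1.png

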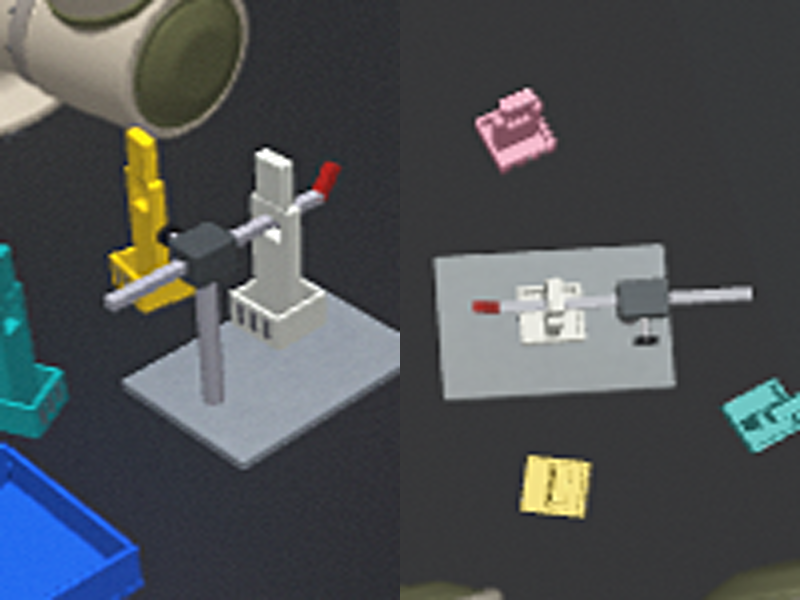

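The crop confirms it: the white dipper is the one on the rod, and the others stand on the bench. The stand's +x points about 95° in the world. The tool can't be tilted, so I'll pinch the tab across its width and pivot it against the clamp edge. I'll approach now and look from close by.

Emit:
{"op": "move_arm", "data": {"gripper": [-1,-1,-1,-1,-1,-1,-1,-1,-1,-1,-1,-1,-1,-1,-1], "offset": [[0.5,-0.3,-1],[0.9,-0.6,-1],[1,-0.7,-1],[1,-0.7,-1],[1,-0.7,-0.6],[1,-0.7,0],[1,-0.7,0],[1,-0.7,0],[1,-0.7,0],[1,-0.7,0],[1,-0.7,0],[1,-0.7,0],[1,-0.7,0],[1,-0.6,0],[1,-0.6,0]], "yaw": [0,0,0,0,0,0,0,0,0,0,0,0,0,0,0]}}

```text
t: 2.92
tcp_pos: [0.4992, -0.0581, 0.3394]
tcp_rot: [0.0, 0.978, 0.207, 0.0]
force: [1.0, 0.5, 0.7]
opening: 0.0881
grip_force: 0.0
```

Emit:
{"op": "move_arm", "data": {"gripper": [-1,-1,-1,-1,-1,-1,-1,-1,-1,-1], "offset": [[0,0,0],[0,0,0],[0,0,0],[0,0,0],[0,0,0],[0,0,0],[0,0,0],[0,0,0],[0,0,0],[0,0,0]], "yaw": [-1,-1,-1,-1,-1,-1,-1,-1,-0.9,0]}}

```text
t: 4.18
tcp_pos: [0.4986, -0.0592, 0.3393]
tcp_rot: [-0.0, 0.675, 0.737, 0.0]
force: [-0.4, -0.8, -0.3]
opening: 0.0882
grip_force: 0.0
```

```bash
cat > look.py <<'E'
from h import *
import sys
np.set_printoptions(precision=4,suppress=True)
o=observe();print(o["t"],o["tcp_pos"],"yaw",np.degrees(np.arctan2(rot(o["tcp_rot"])[1,0],rot(o["tcp_rot"])[0,0])),o["force"],o["opening"],o["grip_force"])
c=calibration("wrist");im=snapshot("wrist");save(im,sys.argv[1]+".png")
H={"clamp_mouth":.148,"dipper_eye":.143,"dipper_tab":.181,"dipper_mid":.125,"tray":0}
for q in sys.argv[2:]:
    print(q,[(round(r["score"],2),np.round(r["pixel"],1).tolist(),atz(c,r["pixel"],H[q])) for r in landmark_of(q,"wrist")[:3]])
E
python3 look.py w1 clamp_mouth dipper_eye dipper_tab dipper_mid
```

```text
4.175 [ 0.4986 -0.0592  0.3393] yaw 95.0141841405018 [-0.3634 -0.8244 -0.3309] 0.08816748830272272 0.0
clamp_mouth [(0.9, [188.1, 332.6], array([ 0.517 , -0.0902,  0.148 ])), (0.44, [283.7, 338.6], array([ 0.5366, -0.2118,  0.148 ]))]
dipper_eye [(0.9, [146.7, 328.9], array([ 0.5087, -0.0452,  0.143 ])), (0.89, [133.6, 222.2], array([ 0.3926, -0.0408,  0.143 ])), (0.67, [131.2, 457.8], array([ 0.6463, -0.0153,  0.143 ]))]
dipper_tab [(0.96, [137.8, 470.3], array([ 0.6448, -0.0165,  0.181 ])), (0.82, [140.3, 209.4], array([ 0.39  , -0.0419,  0.181 ])), (0.78, [153.8, 329.3], array([ 0.5081, -0.0453,  0.181 ]))]
dipper_mid [(0.96, [241.5, 263.6], array([ 0.4398, -0.1741,  0.125 ])), (0.71, [131.1, 220.9], array([ 0.3863, -0.0412,  0.125 ])), (0.7, [145.5, 329.8], array([ 0.5103, -0.0471,  0.125 ]))]
```

View pics/w1.png

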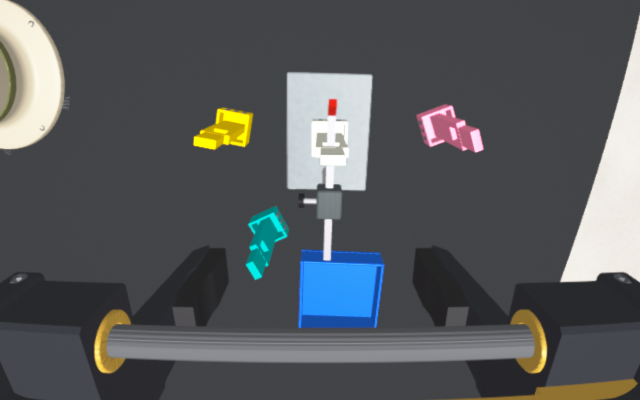

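The wrist view shows the white dipper's tab at (154,329), the clamp mouth at (186,330), the red barb at (100–115,333) and the tray at (290,340). I'll pull the barb and rod geometry from colour in all three views.

Run:
```python
from h import *
np.set_printoptions(precision=4,suppress=True)
F={"scene":"scene0","top":"top0","wrist":"w1"};rs={}
for c,f in F.items():
    im=cv2.imread(f"pics/{f}.png").astype(int);b,g,r=im[...,0],im[...,1],im[...,2]
    m=((r>110)&(g<60)&(b<60)).astype(np.uint8)
    n,l,st,ce=cv2.connectedComponentsWithStats(m)
    cal=calibration(c)
    for i in range(1,n):
        if st[i,4]>8:
            print(c,st[i],ce[i][::-1])
            ys,xs=np.nonzero(l==i)
            d=np.c_[ys,xs]-np.c_[ys,xs].mean(0);u=np.linalg.svd(d,full_matrices=0)[2][0];q=d@u
            k=[np.c_[ys,xs].mean(0)+u*v for v in(q.min()-.5,q.max()+.5)]
            rs.setdefault(c,[]).append((ce[i][::-1],k)); print("  ends",k)
for k in("scene","top","wrist"):
    cal=calibration(k)
cs=[(c,v[0][0]) for c,v in rs.items()]
print("centre",tri([ray(calibration(c),p) for c,p in cs]))
w=calibration("wrist")
for px in((186,329.5),(165,329.5),(154,329),(117,332.5),(107,333)):print(px,atz(w,px,.152),atz(w,px,.163))
```

```text
scene [308 166   7  10  40] [170.05 311.1 ]
  ends [array([165.4157, 312.8719]), array([174.8691, 309.2575])]
top [319 206   5   3  11] [206.6364 321.1818]
  ends [array([206.2551, 318.4594]), array([206.9817, 323.6475])]
wrist [329 100   7  15  92] [106.8261 331.9783]
  ends [array([ 99.2489, 332.8525]), array([114.6277, 331.0782])]
centre (array([ 0.5055, -0.0028,  0.1598]), [0.001191746818001536, 0.0009627435621814679, 0.0021032354350270554])
(186, 329.5) [ 0.5131 -0.0869  0.152 ] [ 0.5125 -0.0836  0.163 ]
(165, 329.5) [ 0.5108 -0.0633  0.152 ] [ 0.5103 -0.0607  0.163 ]
(154, 329) [ 0.5092 -0.0514  0.152 ] [ 0.5087 -0.0492  0.163 ]
(117, 332.5) [ 0.509  -0.0123  0.152 ] [ 0.5086 -0.0113  0.163 ]
(107, 333) [ 0.5086 -0.0022  0.152 ] [ 0.5081 -0.0014  0.163 ]
```

Barb centre is at (0.506, −0.003, 0.159), so the bend is at y ≈ −0.009. The mouth is at y ≈ −0.087, which gives a reach of about 78 mm and fits the 76–124 range. I'll descend for a closer check of the tab.

Emit:
{"op": "move_arm", "data": {"gripper": [-1,-1,-0.5,-0.2,-0.2,-0.2], "offset": [[0.2,0.2,0.5],[0.2,0.1,0.8],[0,0,0.8],[0,0,0.7],[0,0,0.5],[0,0,0]], "yaw": [0,0,0,0,0,0]}}

```text
t: 5.18
tcp_pos: [0.506, -0.0459, 0.2388]
tcp_rot: [-0.001, 0.675, 0.738, -0.001]
force: [0.2, 0.9, 0.4]
opening: 0.053
grip_force: 0.0
```

```bash
python3 look.py w2 clamp_mouth dipper_tab dipper_eye
python3 - <<'E'
import cv2
i=cv2.imread("pics/w2.png")[40:320,160:520];cv2.imwrite("pics/w2c.png",cv2.resize(i,None,fx=2,fy=2,interpolation=2))
E
```

```text
5.175 [ 0.506  -0.0459  0.2388] yaw 95.07465427730916 [0.1754 0.9005 0.4025] 0.053038610718121534 0.0
clamp_mouth [(0.74, [231.3, 322.5], array([ 0.5129, -0.0849,  0.148 ])), (0.67, [182.6, 321.0], array([ 0.5078, -0.0422,  0.148 ]))]
dipper_tab [(0.65, [170.8, 505.3], array([ 0.638 , -0.0117,  0.181 ])), (0.55, [172.6, 168.2], array([ 0.3973, -0.0349,  0.181 ]))]
dipper_eye [(0.96, [158.4, 482.7], array([ 0.6379, -0.0111,  0.143 ])), (0.84, [161.9, 183.0], array([ 0.3938, -0.0361,  0.143 ])), (0.63, [184.8, 321.7], array([ 0.5086, -0.0455,  0.143 ]))]
```

View pics/w2c.png

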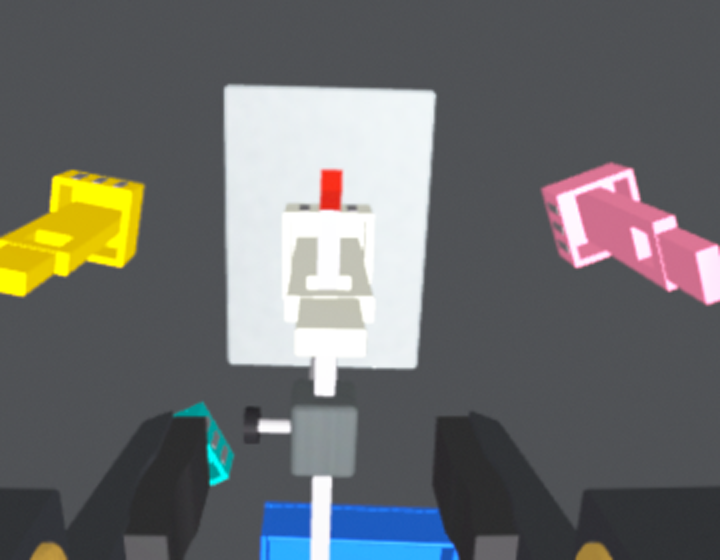

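The crop shows the white tab's top face at about (211,325) full-frame, the clamp block's top front edge at about (242,322) and the red barb at (125–145,325).

Run:
```python
from h import *
np.set_printoptions(precision=4,suppress=True)
w=calibration("wrist")
print("tab top ctr/left/right/front/back",[atz(w,p,.2) for p in((210.8,325.7),(210.8,308),(210.8,343.3),(204,325.7),(217.7,325.7))])
print("clamp edge",atz(w,(242,322.3),.163))
a=ray(w,(210.8,325.7)); 
o=observe();print("pads mid vs tcp",proj(w,o["tcp_pos"]))
im=cv2.imread("pics/w2.png").astype(int);m=(im[...,2]>110)&(im[...,1]<70)&(im[...,0]<70);y,x=np.nonzero(m)
print(y.min(),y.max(),x.min(),x.max(),atz(w,(y.max()+.5,x.mean()),.152),atz(w,(y.min(),x.mean()),.1708))
```

```text
tab top ctr/left/right/front/back [array([ 0.5124, -0.0479,  0.2   ]), array([ 0.5004, -0.049 ,  0.2   ]), array([ 0.5243, -0.0468,  0.2   ]), array([ 0.5119, -0.043 ,  0.2   ]), array([ 0.5128, -0.0529,  0.2   ])]
clamp edge [ 0.5141 -0.0893  0.163 ]
pads mid vs tcp [233.1752 317.5058]
126 143 321 329 [ 0.5091 -0.0106  0.152 ] [0.5074 0.0052 0.1708]
```

The tab's size at z = 0.20 comes out at 24 × 10 mm, so its height and place hold: centre (0.512, −0.048). I'll go down and close gently to see how the grip force behaves.

Emit:
{"op": "move_arm", "data": {"gripper": [-0.2,-0.2,-0.2,-0.2,0.2,0.4,0.48,0.48,0.48], "offset": [[-0.08,0.19,0.4],[0,0,0.5],[0,0,0.5],[0,0,0.36],[0,0,0],[0,0,0],[0,0,0],[0,0,0],[0,0,0]], "yaw": [0,0,0,0,0,0,0,0,0]}}

```text
t: 6.5
tcp_pos: [0.5125, -0.0483, 0.1877]
tcp_rot: [0.0, 0.675, 0.738, 0.0]
force: [0.6, -0.2, 0.4]
opening: 0.0227
grip_force: 0.0
```

Emit:
{"op": "move_arm", "data": {"gripper": [0.52,0.55,0.55], "offset": [[0,0,0],[0,0,0],[0,0,0]], "yaw": [0,0,0]}}

```text
t: 6.88
tcp_pos: [0.5124, -0.0483, 0.1876]
tcp_rot: [0.0, 0.675, 0.738, -0.0]
force: [-0.8, -0.2, 0.5]
opening: 0.0199
grip_force: 0.0
```

```bash
python3 look.py w3
python3 - <<'E'
import cv2
i=cv2.imread("pics/w3.png")[80:400,160:520];cv2.imwrite("pics/w3c.png",cv2.resize(i,None,fx=1.8,fy=1.8,interpolation=2))
E
```

```text
6.875 [ 0.5124 -0.0483  0.1876] yaw 95.08048648579755 [-0.7951 -0.1955  0.498 ] 0.019866725086905873 0.0
```

View pics/w3c.png

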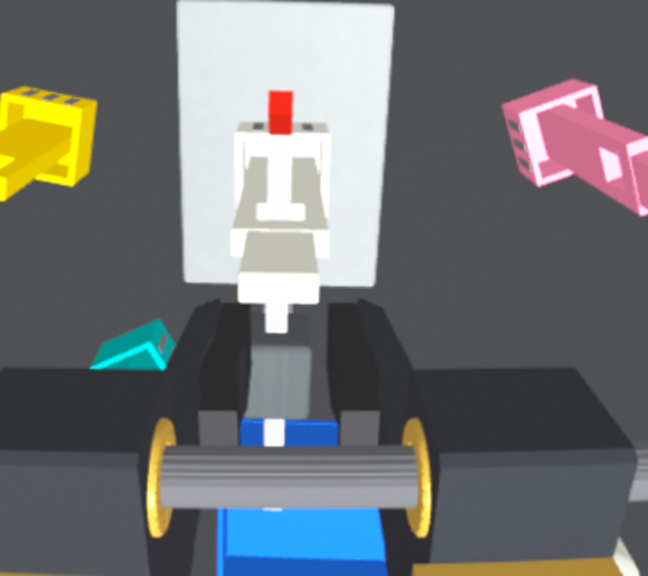

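Run:
```python
from h import *
np.set_printoptions(precision=4,suppress=True)
w=calibration("wrist");o=observe();T=np.array(o["tcp_pos"]);Rt=rot(o["tcp_rot"])
C=lambda p:((p[0]-80)*1.8,(p[1]-160)*1.8)
print("tcp crop",C(proj(w,T)),"+-9mm x",[C(proj(w,T+Rt@[d,s,0])) for d in(-.009,.009) for s in (-.01,.01)])
print("tab top@.2",[C(proj(w,[.512,y,.2])) for y in(-.043,-.053)])
print(w["position"]-T, rot(w["attitude"]).T@Rt)
im=cv2.imread("pics/w3.png").astype(int).min(2);print(im[225:262:2,300:334:4])
# tri of tab-top front edge mid: w3 rows ->
for p in((80+273/1.8,160+279/1.8),(80+303/1.8,160+279/1.8)):print(atz(w,p,.2))
```

```text
tcp crop (np.float64(275.7105686468742), np.float64(283.4253823234741)) +-9mm x [(np.float64(301.32299848663723), np.float64(252.26279006327235)), (np.float64(301.3530102972116), np.float64(314.6817467499254)), (np.float64(249.24264791551388), np.float64(251.21927638565927)), (np.float64(249.27445340682038), np.float64(315.5403171520004))]
tab top@.2 [(np.float64(276.79335243076986), np.float64(283.2998328464438)), (np.float64(307.1235903311847), np.float64(280.40162349250636))]
[-0.0061  0.0833  0.183 ] [[ 0.0009  1.     -0.0011]
 [-0.9477  0.0005 -0.319 ]
 [-0.319   0.0013  0.9477]]
[[181 181 181 180 181 181 180 181 180]
 [180 181 181 181 180 180 182 181 181]
 [181 181 181 181 181 181 180 181 181]
 [226 224 217 214 212 208 206 203 199]
 [255 255 255 255 255 255 255 255 255]
 [255 255 255 255 255 255 255 255 255]
 [255 255 255 255 255 255 255 255 255]
 [255 255 255 255 255 255 255 255 255]
 [255 255 255 255 255 255 255 255 255]
 [255 255 255 255 255 255 255 255 255]
 [255 255 255 255 255 255 255 255 255]
 [254 254 255 255 255 255 255 255 255]
 [ 83  95 242 253 253 180  97 112 111]
 [ 80  82 242 253 253 172  79  79  80]
 [ 75  77 247 253 253 168  80  80  78]
 [ 71  72 244 253 253 100  70  73  78]
 [ 72  72 244 253 253 100  72  71  79]
 [ 70  74 244 253 253  99  72  73  77]
 [ 72  73 243 252 253  99  73  74  77]]
[ 0.5106 -0.0419  0.2   ]
[ 0.5115 -0.0517  0.2   ]
```

Run:
```python
from h import *
np.set_printoptions(precision=1,suppress=True)
w=calibration("wrist");o=observe();T=np.array(o["tcp_pos"]);Rt=rot(o["tcp_rot"]);K=np.array(w["intrinsics"]);print(K.ravel())
for name,op in(("w1",.0882),("w2",.053),("w3",.0199)):
  print(name)
  for h in(0,.01,.02,.03,.04):
    print(h,[np.r_[proj(w,T+Rt@[d,-op/2,-h]),proj(w,T+Rt@[d,op/2,-h])] for d in(.011,-.011)])
v=np.vstack([cv2.imread(f"pics/{f}.png")[200:400,140:500] for f in("w1","w2","w3")])
cv2.imwrite("pics/fing.png",cv2.convertScaleAbs(v,alpha=1.6,beta=20))
```

```text
[352.5   0.  320.1   0.  352.5 196.6   0.    0.    1. ]
w1
0 [array([215. , 238.7, 215.1, 396.2]), array([250.3, 241.6, 250.4, 393.4])]
0.01 [array([221.9, 234.6, 222. , 400. ]), array([258.6, 237.8, 258.7, 397. ])]
0.02 [array([229.6, 230.1, 229.7, 404.2]), array([267.8, 233.7, 267.8, 400.8])]
0.03 [array([238. , 225.2, 238.1, 408.9]), array([277.9, 229.2, 277.9, 405.1])]
0.04 [array([247.5, 219.7, 247.6, 414.1]), array([289.1, 224.2, 289.2, 409.8])]
w2
0 [array([215.1, 270. , 215.2, 364.9]), array([250.4, 271.8, 250.5, 363.2])]
0.01 [array([222. , 267.5, 222.1, 367.2]), array([258.8, 269.4, 258.8, 365.3])]
0.02 [array([229.7, 264.7, 229.7, 369.7]), array([268. , 266.9, 268. , 367.6])]
0.03 [array([238.2, 261.7, 238.3, 372.4]), array([278.1, 264.1, 278.2, 370.2])]
0.04 [array([247.7, 258.2, 247.8, 375.6]), array([289.4, 261. , 289.5, 373. ])]
w3
0 [array([215.1, 299.6, 215.2, 335.3]), array([250.5, 300.3, 250.5, 334.7])]
0.01 [array([222.1, 298.6, 222.1, 336. ]), array([258.9, 299.4, 258.9, 335.4])]
0.02 [array([229.8, 297.5, 229.8, 336.9]), array([268.1, 298.3, 268.1, 336.2])]
0.03 [array([238.3, 296.2, 238.3, 337.9]), array([278.3, 297.2, 278.3, 337.1])]
0.04 [array([247.8, 294.8, 247.9, 339. ]), array([289.6, 295.9, 289.6, 338. ])]
```

View pics/fing.png

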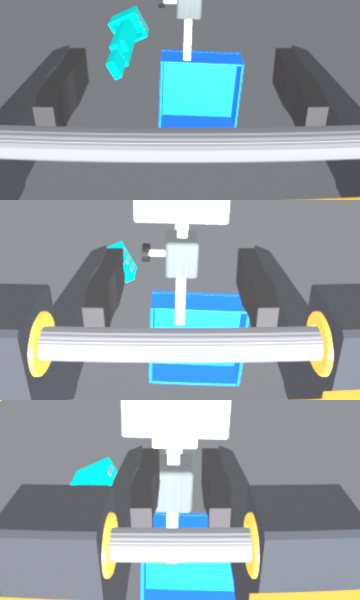

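The fingers closed to 19.9 mm with no contact on a 24 mm tab. In the picture the finger ends sit at row ~249, which matches about 35–40 mm above the reported TCP. So the fingertips are still above the tab. I'll open, go 38 mm lower (still clear of the stem and clamp even if I've misjudged it) and close again.

Emit:
{"op": "move_arm", "data": {"gripper": [0,0,-0.1,-0.1,-0.1,0.2,0.4,0.48,0.48], "offset": [[0,0,0],[0,0,0],[0,0,0.45],[0,0,0.4],[0,0,0.4],[0,0,0],[0,0,0],[0,0,0],[0,0,0]], "yaw": [0,0,0,0,0,0,0,0,0]}}

```text
t: 8.05
tcp_pos: [0.5127, -0.0484, 0.1504]
tcp_rot: [0.0, 0.675, 0.738, 0.0]
force: [-0.3, -0.5, -0.3]
opening: 0.0235
grip_force: 29.7
```

```bash
python3 look.py w4
python3 - <<'E'
import cv2
i=cv2.imread("pics/w4.png")[80:400,160:520];cv2.imwrite("pics/w4c.png",cv2.convertScaleAbs(cv2.resize(i,None,fx=1.8,fy=1.8,interpolation=2),alpha=1.1,beta=20))
E
```

```text
8.05 [ 0.5127 -0.0484  0.1504] yaw 95.08096100750629 [-0.2762 -0.5419 -0.3166] 0.023510503164905723 29.739274818857666
```

View pics/w4c.png

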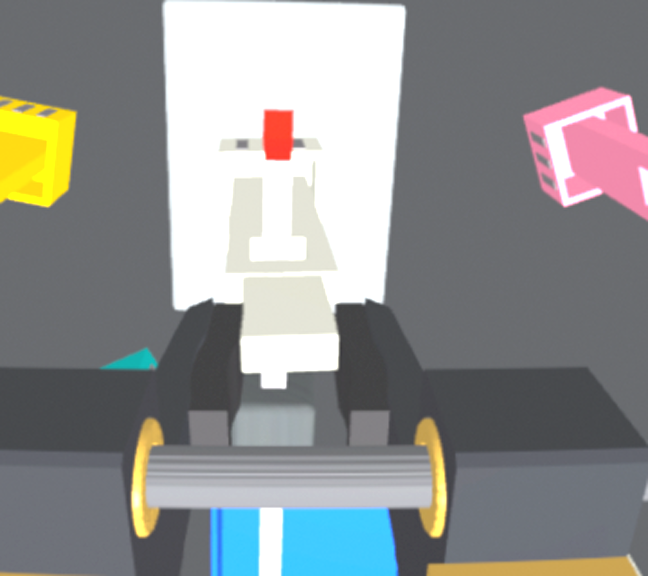

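The tab is now held at 23.5 mm with 29.7 N. In the picture the pads straddle the upper part of the tab, with the finger ends at row ~300 and the tab top at 335–370. Next I'll raise it 5 mm so the eye is centred and slide it back towards the clamp.

Emit:
{"op": "move_arm", "data": {"gripper": [0.48,0.48,0.48,0.48,0.48,0.48,0.48,0.48], "offset": [[0,0,-0.09],[0,0,-0.08],[-0.2,0,0],[-0.2,0,0],[-0.2,0,0],[-0.2,0,0],[0,0,0],[0,0,0]], "yaw": [0,0,0,0,0,0,0,0]}}

```text
t: 9.1
tcp_pos: [0.5145, -0.0722, 0.1551]
tcp_rot: [-0.0, 0.675, 0.738, 0.0]
force: [0.4, 0.0, -1.8]
opening: 0.0232
grip_force: 29.7
```

Emit:
{"op": "move_arm", "data": {"gripper": [0.48,0.48,0.48,0.48], "offset": [[-0.1,0,0],[-0.1,0,0],[0,0,0],[0,0,0]], "yaw": [0,0,0,0]}}

```text
t: 9.6
tcp_pos: [0.5151, -0.0782, 0.1552]
tcp_rot: [-0.0, 0.675, 0.738, 0.0]
force: [-0.1, 0.5, -1.7]
opening: 0.0234
grip_force: 29.7
```

Emit:
{"op": "move_arm", "data": {"gripper": [0.48,0.48,0.48], "offset": [[-0.1,0,0],[0,0,0],[0,0,0]], "yaw": [0,0,0]}}

```text
t: 9.98
tcp_pos: [0.5154, -0.0811, 0.1551]
tcp_rot: [-0.0, 0.675, 0.738, 0.0]
force: [-0.7, 0.7, -1.7]
opening: 0.0236
grip_force: 29.7
```

Emit:
{"op": "move_arm", "data": {"gripper": [0.48,0.48,0.48], "offset": [[-0.1,0,0],[0,0,0],[0,0,0]], "yaw": [0,0,0]}}

```text
t: 10.35
tcp_pos: [0.5156, -0.0841, 0.1552]
tcp_rot: [-0.0, 0.675, 0.738, 0.0]
force: [0.0, 2.4, -1.3]
opening: 0.0237
grip_force: 29.7
```

Emit:
{"op": "move_arm", "data": {"gripper": [0.48,0.48,0.48], "offset": [[-0.05,0,0],[0,0,0],[0,0,0]], "yaw": [0,0,0]}}

```text
t: 10.72
tcp_pos: [0.5157, -0.0856, 0.1552]
tcp_rot: [-0.0, 0.675, 0.738, 0.0]
force: [-1.2, 1.6, -0.4]
opening: 0.0235
grip_force: 29.7
```

Emit:
{"op": "move_arm", "data": {"gripper": [0.48,0.48,0.48], "offset": [[-0.1,0,0.02],[0,0,0],[0,0,0]], "yaw": [0,0,0]}}

```text
t: 11.1
tcp_pos: [0.516, -0.0884, 0.1545]
tcp_rot: [-0.0, 0.675, 0.738, 0.0]
force: [-0.7, 4.4, 0.6]
opening: 0.0235
grip_force: 29.8
```

Emit:
{"op": "move_arm", "data": {"gripper": [0.48,0.48,0.48], "offset": [[-0.1,0,0.03],[0,0,0],[0,0,0]], "yaw": [0,0,0]}}

```text
t: 11.48
tcp_pos: [0.5162, -0.0914, 0.1537]
tcp_rot: [-0.0, 0.675, 0.738, 0.0]
force: [-1.1, 4.6, 1.4]
opening: 0.0234
grip_force: 29.9
```

```bash
python3 look.py w5 clamp_mouth
python3 - <<'E'
import cv2
from h import *
s=snapshot("scene");save(s,"s5.png")
i=cv2.imread("pics/w5.png")[80:400,160:520]
j=cv2.imread("pics/s5.png")[130:250,240:360]
cv2.imwrite("pics/w5c.png",np.hstack([cv2.resize(i,(400,480)),cv2.resize(j,(400,480),interpolation=2)]))
E
```

```text
11.475 [ 0.5162 -0.0914  0.1537] yaw 95.08995565354107 [-1.1377  4.6293  1.3779] 0.023364331241942034 29.88485177862458
clamp_mouth [(0.67, [224.2, 313.4], array([ 0.5136, -0.0885,  0.148 ]))]
```

View pics/w5c.png

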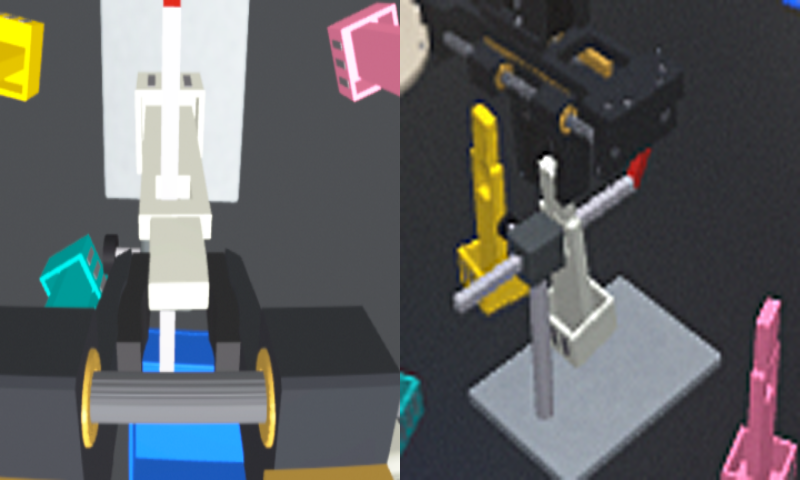

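The dipper is pivoting in the grip the right way, basket outward and tab back, at about 4.6 N, and the stand is still in place. I'll continue.

Emit:
{"op": "move_arm", "data": {"gripper": [0.48,0.48,0.48], "offset": [[-0.1,0,0],[0,0,0],[0,0,0]], "yaw": [0,0,0]}}

```text
t: 12.0
tcp_pos: [0.5162, -0.0942, 0.1536]
tcp_rot: [-0.0, 0.675, 0.738, -0.0]
force: [-1.3, 5.6, 1.3]
opening: 0.0235
grip_force: 29.9
```

Emit:
{"op": "move_arm", "data": {"gripper": [0.48,0.48,0.48], "offset": [[-0.1,0,0.02],[0,0,0],[0,0,0]], "yaw": [0,0,0]}}

```text
t: 12.38
tcp_pos: [0.5165, -0.0973, 0.1531]
tcp_rot: [-0.0, 0.675, 0.738, -0.0]
force: [-1.7, 6.1, 2.0]
opening: 0.0235
grip_force: 30.0
```

```bash
python3 look.py w6 clamp_mouth
python3 - <<'E'
from h import *
im=cv2.cvtColor(cv2.imread("pics/w6.png"),cv2.COLOR_BGR2GRAY).astype(int)
r=np.arange(200,310)
for c in(294,300,308,322,330,336,342):
    d=np.diff(im[200:310,c]);k=np.nonzero(np.abs(d)>10)[0];print(c,[(200+int(i),int(d[i])) for i in k])
E
```

```text
12.375 [ 0.5165 -0.0973  0.1531] yaw 95.0941145826411 [-1.6708  6.143   1.9894] 0.02349789506491323 29.975151121616364
clamp_mouth [(0.96, [216.5, 310.3], array([ 0.5116, -0.0895,  0.148 ]))]
294 [(214, 15), (229, -18), (230, -48), (231, -14), (247, -17), (249, -14), (260, 13), (264, 16), (268, 13), (269, 25), (283, -32), (284, -100), (285, -38), (295, 12)]
300 [(214, 11), (216, -11), (268, 14), (284, -82), (285, -81), (295, 15), (297, -13)]
308 [(202, -14), (214, 11), (268, 15)]
322 [(201, 16), (202, 26), (216, -11), (268, 16), (284, -105), (285, -65), (296, 17), (298, -17)]
330 [(214, 11), (216, -12), (268, 17), (284, -117), (285, -56)]
336 [(214, 17), (216, -15), (268, 19), (284, -118), (285, -53), (297, 16), (299, -16)]
342 [(214, 19), (268, 18), (284, -120), (285, -51), (297, 17), (299, -14)]
```

```bash
cat > fit.py <<'E'
from h import *
from scipy.optimize import least_squares
def fit(w,rows,X0,Rt,f0=.3):
    # rows: {(dx,dz from underside):row}; returns offset of dipper point z=131 from X0 along tool x & up, tilt
    ex=Rt[:,0];up=np.array([0,0,1.])
    def P(p,dx,dz):
        a,h,t=p;n=np.cos(t)*ex+np.sin(t)*up;u=-np.sin(t)*ex+np.cos(t)*up
        return X0+a*ex+h*up+n*dx+u*(dz-.131)
    f=lambda p:[proj(w,P(p,*k))[0]-r for k,r in rows.items()]
    s=least_squares(f,[0,.03,f0],x_scale=[.01,.01,.1]);return s.x,np.array(s.fun),P
E
python3 - <<'E'
from fit import *
np.set_printoptions(precision=4,suppress=True)
w=calibration("wrist");o=observe();T=np.array(o["tcp_pos"]);Rt=rot(o["tcp_rot"])
p,r,P=fit(w,{(.005,.150):268.8,(-.005,.150):285,(.005,.113):214.8,(-.005,.113):230.6},T,Rt)
print(p,np.degrees(p[2]),r); print("eye",P(p,0,.093),"mid",P(p,0,.075),"basket low",P(p,-.022,0),"tabtop",P(p,0,.15))
E
```

```text
[0.0089 0.0348 0.2698] 15.4597123455709 [-0.1098  0.119   0.1594 -0.17  ]
eye [ 0.5148 -0.0783  0.1513] mid [ 0.5144 -0.0735  0.134 ] basket low [ 0.5145 -0.0747  0.0559] tabtop [ 0.5161 -0.0934  0.2063]
```

Run:
```python
from fit import *
np.set_printoptions(precision=4,suppress=True)
o=observe();T=np.array(o["tcp_pos"]);Rt=rot(o["tcp_rot"])
w=dict(calibration("wrist"));T4=np.array([.5127,-.0484,.1504]);w["position"]=np.array(w["position"])-T+T4
g=cv2.cvtColor(cv2.imread("pics/w4.png"),cv2.COLOR_BGR2GRAY).astype(int)
for n in("w3","w4","w5"):
  g=cv2.cvtColor(cv2.imread(f"pics/{n}.png"),cv2.COLOR_BGR2GRAY).astype(int);print(n)
  for c in(291,295,299,320,330,335,340,342):
    d=np.diff(g[200:310,c]);print(c,[(200+int(i),int(d[i])) for i in np.nonzero(np.abs(d)>12)[0]])
```

```text
w3
291 [(206, 46), (222, -15), (236, -42), (237, -61), (238, -15), (246, -14), (247, -29), (307, 18), (308, 14)]
295 [(205, 13), (206, 45), (230, 39), (231, 17), (247, -98), (248, -103)]
299 [(206, 41), (207, -28), (208, -23), (230, 38), (231, 18), (247, -89), (248, -90)]
320 [(201, -24), (202, -35), (206, 30), (208, -26), (230, 26), (231, 34), (247, -24), (248, -50), (253, -46), (254, -21), (271, 16), (272, 16)]
330 [(206, 33), (207, 16), (208, -30), (209, -24), (230, 21), (231, 39), (247, -28), (248, -114), (249, -31), (271, 17), (272, 18)]
335 [(206, 29), (207, 34), (222, -18), (230, 15), (231, 42), (247, -39), (248, -110), (249, -24)]
340 [(200, -20), (206, 29), (207, 33), (237, -43), (238, -81), (239, -27)]
342 [(207, 24), (237, -32), (238, -88), (239, -32)]
w4
291 [(230, 13), (231, 48), (247, -65), (248, -121), (249, -24), (308, 18)]
295 [(231, 45), (233, -28), (234, -19), (247, -27), (248, -18), (254, 13), (257, 15), (266, 38), (267, 18), (286, -125), (287, -54)]
299 [(211, 36), (212, 20), (223, -25), (224, -31), (230, 21), (231, 42), (232, -29), (233, -32), (265, 14), (266, 4
[... 723 characters left out ...]
-51), (286, -110), (287, -25), (299, 17), (301, -14)]
299 [(222, 31), (224, -22), (267, 19), (268, 23), (285, -27), (286, -115), (287, -32)]
320 [(211, -30), (212, -19), (221, 14), (222, 32), (223, -21), (224, -23), (267, 26), (285, -73), (286, -72), (287, -25), (300, 15), (302, -14)]
330 [(211, -22), (221, 14), (222, 32), (223, -20), (224, -23), (267, 32), (285, -76), (286, -67), (287, -27), (301, 15), (303, -15)]
335 [(221, 14), (222, 32), (223, -21), (224, -23), (267, 31), (285, -119), (286, -52), (301, 22), (303, -17)]
340 [(221, 14), (222, 33), (267, 30), (285, -121), (286, -49), (301, 15)]
342 [(221, 14), (222, 34), (238, -22), (267, 29), (285, -121), (286, -49), (301, 17), (303, -13)]
```

Run:
```python
from fit import *
np.set_printoptions(precision=4,suppress=True)
o=observe();T=np.array(o["tcp_pos"]);Rt=rot(o["tcp_rot"])
w=calibration("wrist")
for n,e,T4 in(("w3",(231.2,248.3,206.9,222.7),(.5124,-.0483,.1876)),("w4",(265.9,286.3,231,248.2),(.5127,-.0484,.1504)),("w5",(267.9,286.2,222.7,239.6),(.5162,-.0914,.1537)),("w6",(268.8,285,214.8,230.6),(.5165,-.0973,.1531))):
  k=dict(w);T4=np.array(T4);k["position"]=np.array(w["position"])-T+T4
  p,r,P=fit(k,dict(zip([(.005,.150),(-.005,.150),(.005,.113),(-.005,.113)],e)),T4,Rt,.1);print(n,p,np.degrees(p[2]),r,"eye",P(p,0,.093),"top",P(p,0,.15))
```

```text
w3 [ 0.0035 -0.0024 -0.0172] -0.9876401273344461 [-0.2335  0.2421  0.3324 -0.3421] eye [ 0.5122 -0.0455  0.1472] top [ 0.5121 -0.0445  0.2042]
w4 [ 0.0028  0.0321 -0.01  ] -0.5742716544172063 [ 0.0188 -0.0197 -0.0286  0.0296] eye [ 0.5125 -0.046   0.1445] top [ 0.5124 -0.0454  0.2015]
w5 [0.0059 0.0337 0.1324] 7.588363192715107 [-0.1394  0.1488  0.2078 -0.2186] eye [ 0.5152 -0.0805  0.1497] top [ 0.5159 -0.088   0.2062]
w6 [0.0089 0.0348 0.2698] 15.459712355442376 [-0.1098  0.119   0.1594 -0.17  ] eye [ 0.5148 -0.0783  0.1513] top [ 0.5162 -0.0935  0.2062]
```

The pose fit matches the upright reference to about 2 mm and 1°. The tilt is now about 16°, and the dipper pivots near the top of the tab. I'll carry on along the arc to about 30°.

Emit:
{"op": "move_arm", "data": {"gripper": [0.48,0.48,0.48], "offset": [[-0.1,0,0.06],[0,0,0],[0,0,0]], "yaw": [0,0,0]}}

```text
t: 12.85
tcp_pos: [0.5171, -0.1004, 0.1516]
tcp_rot: [0.0, 0.675, 0.738, 0.0]
force: [-1.1, 5.0, 4.3]
opening: 0.023
grip_force: 30.0
```

Emit:
{"op": "move_arm", "data": {"gripper": [0.48,0.48,0.48], "offset": [[-0.1,0,0.06],[0,0,0],[0,0,0]], "yaw": [0,0,0]}}

```text
t: 13.22
tcp_pos: [0.5175, -0.1034, 0.15]
tcp_rot: [0.0, 0.675, 0.738, 0.0]
force: [-0.7, 5.1, 5.8]
opening: 0.0237
grip_force: 30.0
```

```bash
cat > meas.py <<'E'
from fit import *
import sys
np.set_printoptions(precision=4,suppress=True)
o=observe();T=np.array(o["tcp_pos"]);Rt=rot(o["tcp_rot"]);w=calibration("wrist")
im=snapshot("wrist");save(im,sys.argv[1]+".png")
g=cv2.cvtColor(im,cv2.COLOR_RGB2GRAY).astype(float)
def edge(cols,lo,hi,sg):
    v=[]
    for c in cols:
        d=sg*np.diff(g[lo:hi,c]);i=int(np.argmax(d));a=d[max(i-1,0):i+2].clip(0);v.append(lo+max(i-1,0)+.5+(a*np.arange(len(a))).sum()/max(a.sum(),1e-9))
    return round(float(np.median(v)),2)
for c in(291,294,330,336,342):
    d=np.diff(g[170:310,c]);print(c,[(170+int(i),int(d[i])) for i in np.nonzero(np.abs(d)>9)[0]])
if len(sys.argv)>2:
    e=[float(x) for x in sys.argv[2].split(",")]
E
cat > fitrows.py <<'E'
from fit import *
import sys
np.set_printoptions(precision=4,suppress=True)
o=observe();T=np.array(o["tcp_pos"]);Rt=rot(o["tcp_rot"]);w=calibration("wrist")
e=[float(x) for x in sys.argv[1].split(",")]
p,r,P=fit(w,dict(zip([(.005,.150),(-.005,.150),(.005,.113),(-.005,.113)][:len(e)],e)),T,Rt)
b=np.array([0,-.0025,-.0015])
print("tilt",np.degrees(p[2])+.8,"res",r,"eye",P(p,0,.093)+b,"top",P(p,0,.15)+b,"lowcorner",P(p,-.022,0)+b,"outcorner",P(p,.022,0)+b)
E
python3 meas.py w7
```

```text
291 [(206, 10), (219, -19), (220, -74), (221, -24), (247, -52), (248, -31)]
294 [(206, 10), (219, -22), (220, -44), (221, -11), (252, 13), (253, -26), (256, 15), (261, 18), (270, 18), (277, -11), (279, -12), (281, -22), (282, -65), (283, -63), (284, -14)]
330 [(181, -13), (207, -16), (282, -90), (283, -74), (284, -10), (293, 16), (295, -19)]
336 [(207, -15), (282, -119), (283, -51), (293, 15), (295, -15)]
342 [(208, -13), (282, -123), (283, -49)]
```

```bash
python3 fitrows.py 268.9,283.2,206.6,220.6
python3 - <<'E'
import cv2
g=cv2.cvtColor(cv2.imread("pics/w7.png"),cv2.COLOR_BGR2GRAY).astype(int);print(g[200:224,336],g[262:286,336])
E
```

```text
tilt 24.245712947628164 res [ 0.1262 -0.1389 -0.1775  0.1919] eye [ 0.515  -0.0782  0.1508] top [ 0.517  -0.1008  0.2031] lowcorner [ 0.5135 -0.0614  0.0567] outcorner [ 0.5099 -0.0212  0.0742]
[238 238 238 238 238 238 240 248 233 235 237 237 237 237 237 238 237 238
 238 238 238 238 238 238] [239 239 239 239 239 239 239 241 249 255 255 255 255 254 254 254 254 254
 254 254 248 129  78  76]
```

Emit:
{"op": "move_arm", "data": {"gripper": [0.48,0.48,0.48], "offset": [[-0.1,0,0.02],[0,0,0],[0,0,0]], "yaw": [0,0,0]}}

```text
t: 13.65
tcp_pos: [0.5175, -0.1055, 0.1493]
tcp_rot: [-0.001, 0.675, 0.738, 0.001]
force: [-1.6, 9.5, 5.6]
opening: 0.0235
grip_force: 30.0
```

Emit:
{"op": "move_arm", "data": {"gripper": [0.48,0.48,0.48], "offset": [[-0.06,0,0.04],[0,0,0],[0,0,0]], "yaw": [0,0,0]}}

```text
t: 14.02
tcp_pos: [0.5177, -0.1066, 0.1487]
tcp_rot: [-0.001, 0.675, 0.738, 0.001]
force: [-2.9, 13.6, 11.3]
opening: 0.0233
grip_force: 30.1
```

```bash
python3 meas.py w8
```

```text
291 [(215, -44), (216, -64), (217, -13), (247, -49), (248, -29)]
294 [(215, -34), (216, -34), (255, -16), (260, 18), (270, 15), (276, -13), (278, -17), (280, -29), (281, -84), (282, -38)]
330 [(174, -16), (186, 10), (204, -12), (280, -10), (281, -127), (282, -43), (292, 17), (294, -19)]
336 [(186, 15), (204, -11), (280, -10), (281, -125), (282, -47), (292, 13), (294, -16)]
342 [(280, -11), (281, -125), (282, -46), (292, 13), (294, -14)]
```

The force rose too far (13.6 N), so it is jammed on something. I'll relieve it at once.

Emit:
{"op": "move_arm", "data": {"gripper": [0.48,0.48,0.48], "offset": [[0.06,0,-0.06],[0,0,0],[0,0,0]], "yaw": [0,0,0]}}

```text
t: 14.45
tcp_pos: [0.5175, -0.1057, 0.1493]
tcp_rot: [-0.001, 0.675, 0.738, 0.0]
force: [-1.4, 8.5, 0.8]
opening: 0.0234
grip_force: 30.0
```

```bash
python3 fitrows.py 268.5,282.1,202.7,216.5; python3 look.py w9 clamp_mouth stand 2>/dev/null| head -3; python3 meas.py w10
```

```text
tilt 26.99517745262599 res [ 0.1198 -0.1326 -0.1671  0.1816] eye [ 0.5146 -0.0764  0.1534] top [ 0.5169 -0.1015  0.2045] lowcorner [ 0.5127 -0.0552  0.0603] outcorner [ 0.5092 -0.0159  0.0798]
14.45 [ 0.5175 -0.1057  0.1493] yaw 95.1091999919932 [-1.3958  8.5175  0.8413] 0.023424751838296846 29.951807856559753
clamp_mouth []
291 [(204, 11), (216, -41), (217, -67), (218, -12), (247, -51), (248, -31)]
294 [(204, 11), (216, -41), (217, -34), (250, 16), (255, -16), (260, 18), (270, 17), (276, -13), (278, -15), (280, -29), (281, -84), (282, -41)]
330 [(176, -15), (281, -99), (282, -68), (292, 13), (294, -15)]
336 [(187, 12), (269, 10), (281, -129), (282, -44), (292, 14), (294, -16)]
342 [(269, 10), (281, -129), (282, -43)]
```

Emit:
{"op": "move_arm", "data": {"gripper": [0.48,0.48,0.48,0.48], "offset": [[0.1,0,0],[0.1,0,0],[0,0,0],[0,0,0]], "yaw": [0,0,0,0]}}

```text
t: 15.15
tcp_pos: [0.5171, -0.1009, 0.1494]
tcp_rot: [0.0, 0.675, 0.738, -0.0]
force: [0.8, -0.3, -2.0]
opening: 0.0231
grip_force: 29.9
```

```bash
python3 meas.py w11
python3 - <<'E'
from h import *
s=snapshot("scene");save(s,"s11.png")
i=cv2.imread("pics/w11.png")[80:400,160:520]
j=cv2.imread("pics/s11.png")[130:250,240:360]
cv2.imwrite("pics/w11c.png",np.hstack([cv2.resize(i,(400,480)),cv2.resize(j,(400,480),interpolation=2)]))
E
```

```text
291 [(205, 10), (218, -82), (219, -83), (221, 12), (247, -53), (248, -30)]
294 [(205, 10), (218, -69), (219, -44), (220, 11), (250, 17), (255, -17), (260, 19), (269, 14), (270, 12), (276, -10), (279, -15), (280, -23), (281, -64), (282, -66), (283, -14), (294, 13)]
330 [(179, -14), (206, -12), (269, 10), (281, -74), (282, -87), (283, -13)]
336 [(206, -12), (281, -81), (282, -81), (283, -13), (296, 16), (298, -14)]
342 [(269, 10), (281, -87), (282, -77), (283, -10), (296, 16), (298, -14)]
```

View pics/w11c.png

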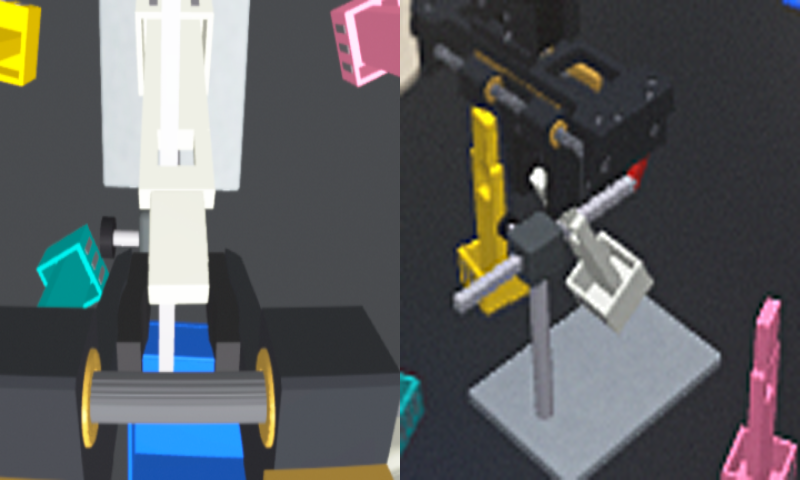

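```bash
python3 fitrows.py 269.2,282.5,205.2,219; python3 fitrows.py 269.2,282.5,205.2
python3 - <<'E'
import cv2,numpy as np
a=cv2.imread("pics/scene0.png",0)[200:250,262:345];b=cv2.imread("pics/s11.png",0)[200:250,262:345]
print(cv2.phaseCorrelate(np.float32(a[30:]),np.float32(b[30:])))
E
```

```text
tilt 26.22609484223738 res [ 0.0326 -0.036  -0.0453  0.0491] eye [ 0.5145 -0.0744  0.1498] top [ 0.5167 -0.0987  0.2013] lowcorner [ 0.5128 -0.0544  0.0564] outcorner [ 0.5093 -0.0148  0.0753]
tilt 26.077863651861254 res [ 0.  0. -0.] eye [ 0.5145 -0.0744  0.1499] top [ 0.5167 -0.0986  0.2015] lowcorner [ 0.5128 -0.0547  0.0564] outcorner [ 0.5093 -0.015   0.0752]
((0.06617942463582693, -0.012050465561319612), 1.0029347695244684)
```

The stand hasn't moved (image shift under 0.1 px). The dipper hangs free in the grip at about 26°. One more gentle push, slightly higher, should add a few degrees.

Emit:
{"op": "move_arm", "data": {"gripper": [0.48,0.48,0.48,0.48], "offset": [[-0.1,0,-0.02],[-0.08,0,-0.01],[0,0,0],[0,0,0]], "yaw": [0,0,0,0]}}

```text
t: 15.75
tcp_pos: [0.5174, -0.105, 0.15]
tcp_rot: [-0.001, 0.675, 0.738, 0.001]
force: [0.7, 5.3, -4.1]
opening: 0.0235
grip_force: 29.9
```

Emit:
{"op": "move_arm", "data": {"gripper": [0.48,0.48,0.48], "offset": [[-0.05,0,0],[0,0,0],[0,0,0]], "yaw": [0,0,0]}}

```text
t: 16.12
tcp_pos: [0.5173, -0.1055, 0.1497]
tcp_rot: [-0.002, 0.675, 0.738, 0.001]
force: [-0.1, 10.0, -3.8]
opening: 0.0235
grip_force: 29.9
```

Emit:
{"op": "move_arm", "data": {"gripper": [0.48,0.48,0.48], "offset": [[0,0,0.06],[0,0,0],[0,0,0]], "yaw": [0,0,0]}}

```text
t: 16.5
tcp_pos: [0.5176, -0.1059, 0.1493]
tcp_rot: [-0.001, 0.675, 0.738, 0.001]
force: [-1.0, 8.4, 6.2]
opening: 0.0237
grip_force: 30.0
```

Emit:
{"op": "move_arm", "data": {"gripper": [0.48,0.48,0.48], "offset": [[0.1,0,0],[0.12,0,0],[0,0,0]], "yaw": [0,0,0]}}

```text
t: 16.88
tcp_pos: [0.517, -0.1009, 0.1484]
tcp_rot: [-0.0, 0.675, 0.738, -0.0]
force: [-0.2, -0.2, -1.0]
opening: 0.0233
grip_force: 29.9
```

```bash
python3 meas.py w12
```

```text
291 [(205, 10), (218, -82), (219, -86), (221, 12), (222, 11), (247, -52), (248, -31)]
294 [(205, 10), (218, -70), (219, -45), (220, 11), (250, 15), (255, -18), (260, 17), (269, 15), (270, 11), (276, -11), (279, -15), (280, -24), (281, -63), (282, -67), (283, -12)]
330 [(179, -15), (206, -13), (269, 10), (281, -75), (282, -85), (283, -14), (296, 13), (298, -14)]
336 [(206, -13), (281, -81), (282, -81), (283, -13), (296, 16), (298, -15)]
342 [(205, 10), (269, 10), (281, -85), (282, -79)]
```

The tilt hasn't changed. The vertical play of the eye on the rod gives an independent tilt reading, so I'll feel for it.

Emit:
{"op": "move_arm", "data": {"gripper": [0.48,0.48,0.48], "offset": [[0,0,-0.07],[0,0,0],[0,0,0]], "yaw": [0,0,0]}}

```text
t: 17.3
tcp_pos: [0.517, -0.1009, 0.1505]
tcp_rot: [-0.0, 0.675, 0.738, -0.0]
force: [-0.3, 0.6, -3.5]
opening: 0.0234
grip_force: 29.9
```

Emit:
{"op": "move_arm", "data": {"gripper": [0.48,0.48,0.48], "offset": [[0,0,-0.04],[0,0,0],[0,0,0]], "yaw": [0,0,0]}}

```text
t: 17.68
tcp_pos: [0.5168, -0.1005, 0.1513]
tcp_rot: [-0.001, 0.675, 0.738, -0.0]
force: [0.4, 3.9, -9.6]
opening: 0.0234
grip_force: 29.9
```

Emit:
{"op": "move_arm", "data": {"gripper": [0.48,0.48,0.48], "offset": [[0,0,0.15],[0,0,0],[0,0,0]], "yaw": [0,0,0]}}

```text
t: 18.05
tcp_pos: [0.5174, -0.1012, 0.1478]
tcp_rot: [0.001, 0.675, 0.738, 0.0]
force: [-0.3, -0.0, -1.7]
opening: 0.0234
grip_force: 29.9
```

Emit:
{"op": "move_arm", "data": {"gripper": [0.48,0.48,0.48], "offset": [[0,0,0.04],[0,0,0],[0,0,0]], "yaw": [0,0,0]}}

```text
t: 18.42
tcp_pos: [0.5174, -0.1011, 0.1465]
tcp_rot: [0.001, 0.675, 0.738, 0.0]
force: [0.7, -1.2, 1.0]
opening: 0.0234
grip_force: 30.0
```

Emit:
{"op": "move_arm", "data": {"gripper": [0.48,0.48,0.48], "offset": [[0,0,0.04],[0,0,0],[0,0,0]], "yaw": [0,0,0]}}

```text
t: 18.8
tcp_pos: [0.5176, -0.1015, 0.146]
tcp_rot: [0.001, 0.675, 0.738, 0.0]
force: [-1.0, -2.3, 7.7]
opening: 0.0237
grip_force: 30.0
```

Play is 3.6 mm, so the tilt is about 26.5° and the eye is centred at TCP z = 0.1485. Pressing down acts ahead of the pivot and adds tilt. Down-load near the clamp is harmless to the stand, so I'll use that for a few more degrees.

Emit:
{"op": "move_arm", "data": {"gripper": [0.48,0.48,0.48], "offset": [[0,0,0.06],[0,0,0],[0,0,0]], "yaw": [0,0,0]}}

```text
t: 19.18
tcp_pos: [0.5179, -0.1022, 0.1452]
tcp_rot: [0.002, 0.675, 0.738, -0.0]
force: [-2.1, -3.9, 15.3]
opening: 0.0234
grip_force: 30.2
```

Emit:
{"op": "move_arm", "data": {"gripper": [0.48,0.48,0.48], "offset": [[0,0,0.04],[0,0,0],[0,0,0]], "yaw": [0,0,0]}}

```text
t: 19.55
tcp_pos: [0.5183, -0.1026, 0.1448]
tcp_rot: [0.003, 0.675, 0.738, -0.0]
force: [-3.5, -6.2, 19.4]
opening: 0.0237
grip_force: 30.3
```

```bash
python3 meas.py w13
```

```text
291 [(204, 10), (216, -34), (217, -103), (218, -41), (221, 11), (222, 11), (247, -52), (248, -30)]
294 [(216, -12), (217, -26), (255, -19), (260, 18), (271, 16), (277, -13), (279, -17), (281, -30), (282, -89), (283, -32), (294, 12)]
330 [(175, -16), (270, 10), (281, -66), (282, -92), (283, -17), (296, 15), (298, -14)]
336 [(270, 10), (281, -77), (282, -84), (283, -14), (296, 16), (298, -17)]
342 [(281, -100), (282, -66), (296, 19), (298, -17)]
```

Emit:
{"op": "move_arm", "data": {"gripper": [0.48,0.48,0.48], "offset": [[0,0,-0.1],[0,0,-0.1],[0,0,0]], "yaw": [0,0,0]}}

```text
t: 19.98
tcp_pos: [0.5169, -0.1007, 0.1476]
tcp_rot: [-0.0, 0.675, 0.738, -0.0]
force: [-0.1, -0.1, -2.6]
opening: 0.0236
grip_force: 29.9
```

Emit:
{"op": "move_arm", "data": {"gripper": [0.48,0.48,0.48,0.48,0.48,0.48,0.48], "offset": [[0.2,0,0],[0.3,0,0],[0.4,0,0],[0.4,0,0],[0.3,0,0],[0.1,0,0],[0,0,0]], "yaw": [0,0,0,0,0,0,0]}}

```text
t: 20.85
tcp_pos: [0.5126, -0.05, 0.148]
tcp_rot: [0.0, 0.675, 0.738, -0.0]
force: [-1.1, -0.3, -2.6]
opening: 0.0235
grip_force: 29.9
```

```bash
python3 meas.py w14
python3 - <<'E'
from h import *
w=calibration("wrist");im=cv2.imread("pics/w14.png").astype(int);m=(im[...,2]>110)&(im[...,1]<70)&(im[...,0]<70);y,x=np.nonzero(m)
print(len(y),len(y) and (y.min(),y.max(),x.min(),x.max(),atz(w,(y.max()+.5,x.mean()),.152)))
E
```

```text
291 [(219, -17), (247, -100), (248, -65), (308, 17)]
294 [(218, -13), (219, -12), (247, -21), (249, 15), (255, -16), (260, 17), (269, 11), (270, 15), (277, -12), (279, -14), (280, -21), (281, -57), (282, -72), (283, -18), (303, 10), (304, 10), (305, 10)]
330 [(179, -15), (206, -14), (269, 11), (281, -63), (282, -100), (283, -20), (303, 10), (304, 15), (305, 13)]
336 [(206, -13), (269, 10), (281, -76), (282, -85), (283, -14)]
342 [(205, 10), (269, 10), (281, -83), (282, -79), (283, -11)]
397 (np.int64(139), np.int64(166), np.int64(307), np.int64(321), array([ 0.5075381, -0.0107157,  0.152    ]))
```

Sliding forward was force-free. Relative to the eye in the same picture, the bend is about 12–13 mm ahead. I'll approach it gently.

Emit:
{"op": "move_arm", "data": {"gripper": [0.48,0.48,0.48,0.48], "offset": [[0.15,0,0],[0.15,0,0],[0,0,0],[0,0,0]], "yaw": [0,0,0,0]}}

```text
t: 21.4
tcp_pos: [0.5118, -0.0412, 0.148]
tcp_rot: [0.0, 0.675, 0.738, -0.0]
force: [-0.3, 0.2, -1.7]
opening: 0.0235
grip_force: 29.9
```

Emit:
{"op": "move_arm", "data": {"gripper": [0.48,0.48,0.48], "offset": [[0.08,0,0],[0,0,0],[0,0,0]], "yaw": [0,0,0]}}

```text
t: 21.78
tcp_pos: [0.5116, -0.0388, 0.148]
tcp_rot: [0.0, 0.675, 0.738, 0.0]
force: [-0.5, 0.1, -1.9]
opening: 0.0233
grip_force: 29.9
```

Emit:
{"op": "move_arm", "data": {"gripper": [0.48,0.48,0.48], "offset": [[0.05,0,0],[0,0,0],[0,0,0]], "yaw": [0,0,0]}}

```text
t: 22.15
tcp_pos: [0.5115, -0.0373, 0.1479]
tcp_rot: [0.0, 0.675, 0.738, 0.0]
force: [0.2, -0.9, -1.6]
opening: 0.0232
grip_force: 29.9
```

Emit:
{"op": "move_arm", "data": {"gripper": [0.48,0.48,0.48], "offset": [[0.04,0,-0.02],[0,0,0],[0,0,0]], "yaw": [0,0,0]}}

```text
t: 22.52
tcp_pos: [0.5114, -0.0361, 0.1486]
tcp_rot: [-0.0, 0.675, 0.738, 0.0]
force: [0.1, 0.5, -1.4]
opening: 0.0237
grip_force: 29.9
```

Emit:
{"op": "move_arm", "data": {"gripper": [0.48,0.48,0.48], "offset": [[0.05,0,-0.06],[0,0,0],[0,0,0]], "yaw": [0,0,0]}}

```text
t: 22.9
tcp_pos: [0.5113, -0.0346, 0.1504]
tcp_rot: [0.0, 0.675, 0.738, 0.0]
force: [1.6, -0.4, -1.6]
opening: 0.0233
grip_force: 29.9
```

Emit:
{"op": "move_arm", "data": {"gripper": [0.48,0.48,0.48], "offset": [[0.05,0,-0.08],[0,0,0],[0,0,0]], "yaw": [0,0,0]}}

```text
t: 23.28
tcp_pos: [0.5111, -0.0331, 0.1528]
tcp_rot: [0.0, 0.675, 0.738, 0.0]
force: [-0.1, -0.2, -0.4]
opening: 0.0236
grip_force: 29.9
```

The TCP is above the 0.1503 limit of the level rod with hardly any force, so the eye has rounded the bend. I'll climb along the barb.

Emit:
{"op": "move_arm", "data": {"gripper": [0.48,0.48,0.48], "offset": [[0.05,0,-0.1],[0,0,0],[0,0,0]], "yaw": [0,0,0]}}

```text
t: 23.65
tcp_pos: [0.511, -0.0316, 0.1558]
tcp_rot: [0.0, 0.675, 0.738, 0.0]
force: [-0.5, -0.1, -1.4]
opening: 0.0235
grip_force: 29.9
```

Emit:
{"op": "move_arm", "data": {"gripper": [0.48,0.48,0.48], "offset": [[0.05,0,-0.087],[0,0,0],[0,0,0]], "yaw": [0,0,0]}}

```text
t: 24.02
tcp_pos: [0.5108, -0.03, 0.1584]
tcp_rot: [0.0, 0.675, 0.738, 0.0]
force: [0.4, -0.7, -2.3]
opening: 0.0235
grip_force: 29.9
```

Emit:
{"op": "move_arm", "data": {"gripper": [0.48,0.48,0.48], "offset": [[0.05,0,-0.087],[0,0,0],[0,0,0]], "yaw": [0,0,0]}}

```text
t: 24.4
tcp_pos: [0.5107, -0.0286, 0.161]
tcp_rot: [0.0, 0.675, 0.738, 0.0]
force: [-0.6, -0.5, -1.7]
opening: 0.0235
grip_force: 29.9
```

Emit:
{"op": "move_arm", "data": {"gripper": [0.48,0.48,0.48,0.48], "offset": [[0.05,0,-0.087],[0.05,0,-0.087],[0,0,0],[0,0,0]], "yaw": [0,0,0,0]}}

```text
t: 24.9
tcp_pos: [0.5104, -0.0256, 0.1662]
tcp_rot: [-0.0, 0.675, 0.738, -0.0]
force: [0.4, -0.1, -1.8]
opening: 0.0233
grip_force: 29.9
```

Emit:
{"op": "move_arm", "data": {"gripper": [0.48,0.48,0.48,0.48], "offset": [[0.05,0,-0.087],[0.05,0,-0.087],[0,0,0],[0,0,0]], "yaw": [0,0,0,0]}}

```text
t: 25.4
tcp_pos: [0.5101, -0.0226, 0.1714]
tcp_rot: [0.0, 0.675, 0.738, -0.0]
force: [-0.5, 0.6, -1.5]
opening: 0.0235
grip_force: 29.9
```

Emit:
{"op": "move_arm", "data": {"gripper": [0.48,0.48,0.48,0.48,0.48,0.48], "offset": [[0.05,0,-0.087],[0.05,0,-0.087],[0.05,0,-0.087],[0.05,0,-0.087],[0,0,0],[0,0,0]], "yaw": [0,0,0,0,0,0]}}

```text
t: 26.15
tcp_pos: [0.5096, -0.0167, 0.1818]
tcp_rot: [-0.0, 0.675, 0.738, -0.0]
force: [-0.1, -0.2, -1.7]
opening: 0.0237
grip_force: 29.9
```

```bash
python3 meas.py w15
python3 - <<'E'
from h import *
s=snapshot("scene");save(s,"s15.png")
print(proj(calibration("scene"),[.511,-.01,.16]))
w=calibration("wrist");t=calibration("top");im=snapshot("top");save(im,"t15.png")
for c in("scene","top"):
  print(c,[(round(r["score"],2),np.round(r["pixel"]).tolist()) for r in landmark_of("tray",c)[:2]])
im=cv2.imread("pics/t15.png").astype(int);m=((im[...,0]>120)&(im[...,2]<100)&(im[...,1]<150)).astype(np.uint8);m[:,:380]=0;m[:,480:]=0;m[:150]=0;m[240:]=0
r=cv2.minAreaRect(np.argwhere(m)[:,::-1].astype(np.float32));print(r)
for b in cv2.boxPoints(r):print(b,atz(t,(b[1],b[0]),.04),atz(t,(b[1],b[0]),0))
a=cv2.imread("pics/scene0.png",0)[200:250,262:345];b=cv2.imread("pics/s15.png",0)[200:250,262:345]
print(cv2.phaseCorrelate(np.float32(a[30:]),np.float32(b[30:])))
i=cv2.imread("pics/w15.png")[80:400,160:520]
j=cv2.imread("pics/s15.png")[110:310,180:380]
cv2.imwrite("pics/w15c.png",np.hstack([cv2.resize(i,(400,480)),cv2.resize(j,(400,400),interpolation=2)[0:400].repeat(1,0) if 0 else cv2.resize(j,(400,480),interpolation=2)]))
E
```

```text
291 [(205, 10), (218, -16), (219, -13), (247, -99), (248, -63)]
294 [(205, 11), (218, -19), (247, -21), (249, 15), (255, -17), (260, 18), (269, 10), (270, 15), (277, -11), (279, -15), (280, -21), (281, -57), (282, -71), (283, -18)]
330 [(179, -13), (205, 10), (206, -12), (269, 11), (281, -62), (282, -96), (283, -18)]
336 [(189, 10), (205, 10), (206, -12), (269, 10), (281, -78), (282, -84), (283, -12)]
342 [(205, 10), (269, 10), (281, -84), (282, -79), (283, -10)]
[172.13538823 310.8433319 ]
scene [(0.91, [285.0, 227.0])]
top [(0.97, [198.0, 422.0])]
((414.8330993652344, 205.6602783203125), (65.56690979003906, 69.79454803466797), 87.79740142822266)
[378.70163 174.24226] [ 0.61102927 -0.16905547  0.04      ] [ 0.61780601 -0.1734798   0.        ]
[448.4446  171.55983] [ 0.61922638 -0.37409244  0.04      ] [ 0.62623055 -0.38420559  0.        ]
[450.96457 237.0783 ] [ 0.42827046 -0.37549973  0.04      ] [ 0.4299765  -0.38565192  0.        ]
[381.2216  239.76073] [ 0.42187005 -0.17357775  0.04      ] [ 0.4233985  -0.17812755  0.        ]
((0.07653840163627024, 0.011586552488818569), 0.9905254178576999)
```

View pics/w15c.png

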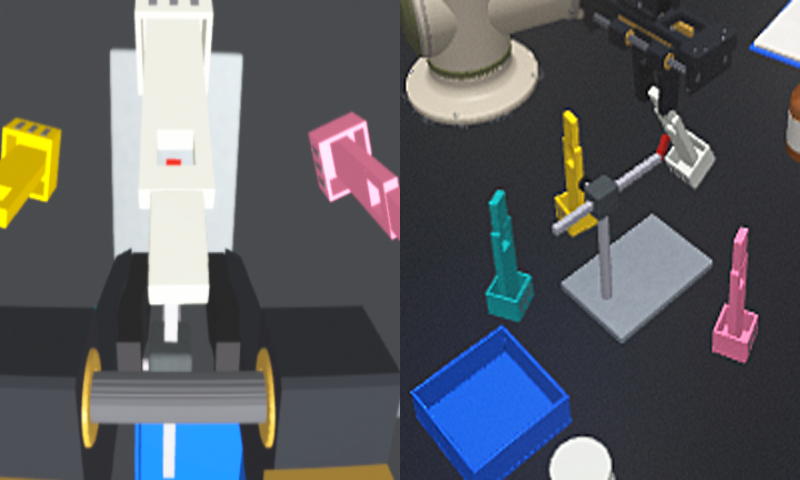

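The picture shows the eye clear of the barb: the red tip is seen beyond the eye, and in the scene view it sits behind the dipper at crop (148,665). The stand hasn't moved. I'll move out and up, then go over to the tray.

Emit:
{"op": "move_arm", "data": {"gripper": [0.48,0.48,0.48,0.48,0.48,0.48,0.48,0.48,0.48,0.48,0.48], "offset": [[0.1,0,-0.17],[0.1,0,-0.17],[0.1,0,-0.17],[0.2,0,-0.3],[0.2,0,-0.4],[0,0,-0.6],[0,0,-0.7],[0,0,-0.7],[0,0,-0.7],[0,0,-0.3],[0,0,0]], "yaw": [0,0,0,0,0,0,0,0,0,0,0]}}

```text
t: 27.78
tcp_pos: [0.5078, 0.0044, 0.3085]
tcp_rot: [0.0, 0.675, 0.738, 0.0]
force: [0.1, 0.8, -1.5]
opening: 0.0238
grip_force: 29.9
```

Run:
```python
from h import *
np.set_printoptions(precision=4,suppress=True)
t=calibration("top");s=calibration("scene");o=observe();T=np.array(o["tcp_pos"]);print(T)
print("net tray",atz(t,(198,422),0),atz(s,(285,227),0),tri([ray(t,(198,422)),ray(s,(285,227))]))
im=cv2.imread("pics/top0.png").astype(int);m=((im[...,0]>im[...,2]+60)&(im[...,0]>im[...,1]+30)).astype(np.uint8);m[:,:395]=0;m[:,460:]=0;m[:160]=0;m[225:]=0
r=cv2.minAreaRect(np.argwhere(m)[:,::-1].astype(np.float32));print(r)
B=[atz(t,(b[1],b[0]),.04) for b in cv2.boxPoints(r)];print(np.array(B),np.mean(B,0))
```

```text
[0.5078 0.0044 0.3085]
net tray [ 0.5464 -0.3016  0.    ] [ 0.5527 -0.3071  0.    ] (array([ 0.547 , -0.3038, -0.008 ]), [0.0007552860067918407, 0.0007552860067918132])
((425.708251953125, 195.16461181640625), (45.74285888671875, 46.94136047363281), 87.1375961303711)
[[ 0.6133 -0.2344  0.04  ]
 [ 0.6204 -0.3728  0.04  ]
 [ 0.4867 -0.3752  0.04  ]
 [ 0.4805 -0.2383  0.04  ]] [ 0.5502 -0.3052  0.04  ]
```

The dipper is free of the hook and held. The tray centre is at about (0.550, −0.305). I'll carry it high over the stand to above the tray.

Emit:
{"op": "move_arm", "data": {"gripper": [0.48,0.48,0.48,0.48,0.48,0.48,0.48,0.48,0.48,0.48,0.48,0.48,0.48,0.48,0.48,0.48,0.48,0.48], "offset": [[-0.3,0.04,0],[-0.6,0.04,0],[-0.8,0.04,0],[-0.9,0.04,0],[-0.9,0.04,0],[-0.9,0.04,0],[-0.9,0.04,0],[-0.9,0.04,0],[-0.9,0.04,0],[-0.9,0.04,0],[-0.9,0.04,0],[-0.9,0.04,0],[-0.8,0.04,0],[-0.6,0.04,0],[-0.36,0,0],[-0.2,0,0],[0,0,0],[0,0,0]], "yaw": [0,0,0,0,0,0,0,0,0,0,0,0,0,0,0,0,0,0]}}

```text
t: 30.02
tcp_pos: [0.5558, -0.3452, 0.3084]
tcp_rot: [0.0, 0.675, 0.738, 0.0]
force: [-0.3, 0.3, -0.9]
opening: 0.0234
grip_force: 29.9
```

```bash
python3 meas.py w16; python3 fitrows.py 269.2,282.5,205.2,219;  python3 - <<'E'
from h import *
np.set_printoptions(precision=4,suppress=True)
w=calibration("wrist")
print([(round(r["score"],2),np.round(r["pixel"]).tolist(),atz(w,r["pixel"],0)) for r in landmark_of("tray","wrist")[:2]])
E
```

```text
291 [(205, 16), (218, -92), (219, -80), (247, -17), (248, -11)]
294 [(205, 16), (218, -68), (219, -34), (251, 15), (254, -13), (260, 16), (269, 12), (270, 23), (276, -14), (278, -17), (280, -15), (281, -52), (282, -65), (283, -16)]
330 [(178, -67), (179, -88), (180, -25), (188, 31), (189, 111), (190, 16), (205, 16), (206, -14), (269, 19), (281, -72), (282, -88), (283, -16)]
336 [(189, 13), (205, 16), (206, -14), (269, 19), (281, -88), (282, -75), (283, -11)]
342 [(205, 16), (269, 18), (281, -93), (282, -71), (283, -10)]
tilt 26.22830629297251 res [ 0.0327 -0.036  -0.0454  0.0492] eye [ 0.5532 -0.3187  0.3089] top [ 0.5554 -0.3431  0.3603] lowcorner [ 0.5514 -0.2987  0.2154] outcorner [ 0.5479 -0.2591  0.2343]
[]
```

View pics/w16.png

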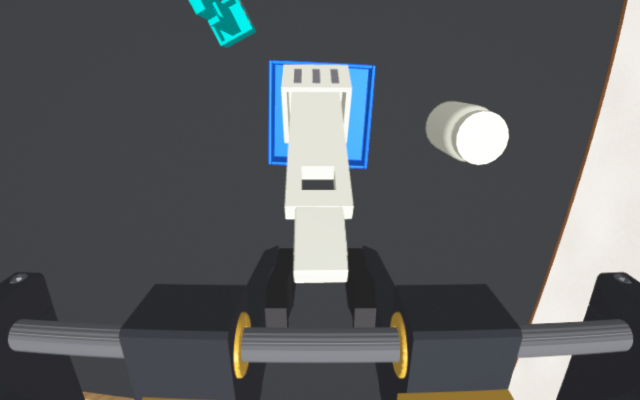

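The picture shows the tilted dipper held over the tray, whose rim corners are at (61,270), (66,375), (167,368) and (166,268). The jar is well clear at (130,475). I've now viewed more pictures than the limit allows, so from here I'll go by numbers only.

Run:
```python
from h import *
np.set_printoptions(precision=4,suppress=True)
w=calibration("wrist")
B=np.array([atz(w,p,.04) for p in((61,270),(66,375),(167,368),(166,268))]);print(B,B.mean(0))
```

```text
[[ 0.4878 -0.2461  0.04  ]
 [ 0.6151 -0.2404  0.04  ]
 [ 0.6229 -0.3665  0.04  ]
 [ 0.4917 -0.377   0.04  ]] [ 0.5544 -0.3075  0.04  ]
```

Emit:
{"op": "move_arm", "data": {"gripper": [0.48,0.48,0.48,0.48,0.48,0.48,0.48,0.48,0.48,0.48,0.48,0.48], "offset": [[0,0,0.4],[0,0,0.7],[0,0,0.9],[0,0,0.9],[0,0,0.9],[0,0,0.9],[0,0,0.8],[0,0,0.6],[0,0,0.36],[0,0,0.2],[0,0,0],[0,0,0]], "yaw": [0,0,0,0,0,0,0,0,0,0,0,0]}}

```text
t: 31.62
tcp_pos: [0.556, -0.3459, 0.109]
tcp_rot: [0.001, 0.675, 0.738, -0.0]
force: [0.7, -0.1, -1.5]
opening: 0.0235
grip_force: 29.9
```

Emit:
{"op": "move_arm", "data": {"gripper": [0.48,0.48,0.48,0.48,0.48,0.48], "offset": [[0.2,0,0],[0.2,0,0],[0.2,0,0],[0.1,0,0],[0,0,0],[0,0,0]], "yaw": [0,0,0,0,0,0]}}

```text
t: 32.38
tcp_pos: [0.5539, -0.3248, 0.1083]
tcp_rot: [-0.0, 0.675, 0.738, 0.0]
force: [0.7, -1.2, -1.4]
opening: 0.0235
grip_force: 30.0
```

```bash
cat > tr.py <<'E'
from h import *
np.set_printoptions(precision=4,suppress=True)
t=calibration("top");im=snapshot("top").astype(int)[...,::-1]
def rect(im):
    m=((im[...,0]>im[...,2]+60)&(im[...,0]>im[...,1]+30)).astype(np.uint8);m[:,:380]=0;m[:,470:]=0;m[:150]=0;m[225:]=0
    p=np.argwhere(m);return p.min(0),p.max(0),len(p)
print("tray bbox",rect(cv2.imread("pics/top0.png").astype(int)),rect(im))
E
python3 tr.py; python3 meas.py w17
```

```text
tray bbox (array([172, 402]), array([219, 450]), 2103) (array([173, 402]), array([214, 437]), 461)
291 [(224, -49), (225, -43), (227, -41), (228, -24), (244, 15), (245, 44), (246, 18), (247, -62), (248, -48)]
294 [(224, -48), (225, -34), (227, -27), (228, -18), (231, 10), (236, 12), (245, 20), (247, -25), (249, 14), (253, -11), (256, 15), (260, 18), (268, 19), (280, -12), (281, -28), (282, -113), (283, -40)]
330 [(174, 10), (189, -47), (190, -27), (195, 34), (196, 25), (282, -105), (283, -63)]
336 [(196, 10), (282, -106), (283, -62)]
342 [(282, -106), (283, -62)]
```

It's rotating upright against the wall at about 1.2 N, and the tray hasn't moved. I'll continue.

Emit:
{"op": "move_arm", "data": {"gripper": [0.48,0.48,0.48,0.48,0.48,0.48], "offset": [[0.2,0,0],[0.2,0,0],[0.2,0,0],[0.2,0,0],[0,0,0],[0,0,0]], "yaw": [0,0,0,0,0,0]}}

```text
t: 33.22
tcp_pos: [0.5517, -0.3007, 0.1082]
tcp_rot: [-0.0, 0.675, 0.738, 0.0]
force: [0.4, -0.9, -2.4]
opening: 0.0234
grip_force: 30.0
```

Emit:
{"op": "move_arm", "data": {"gripper": [0.48,0.48,0.48,0.48,0.48], "offset": [[0.2,0,0],[0.2,0,0],[0.2,0,0],[0,0,0],[0,0,0]], "yaw": [0,0,0,0,0]}}

```text
t: 33.85
tcp_pos: [0.5502, -0.2828, 0.1083]
tcp_rot: [-0.0, 0.675, 0.738, 0.0]
force: [0.2, -0.7, -1.5]
opening: 0.0234
grip_force: 30.0
```

```bash
python3 tr.py; python3 meas.py w18
```

```text
tray bbox (array([172, 402]), array([219, 450]), 2103) (array([173, 402]), array([205, 449]), 134)
291 [(204, -14), (205, -21), (223, 31), (224, 10), (241, -58), (242, -28), (247, -55), (248, -46)]
294 [(192, -11), (223, 23), (224, 24), (241, -55), (242, -27), (247, -40), (248, -33), (250, 15), (252, 17), (257, 14), (258, 16), (260, 17), (263, 25), (264, 24), (282, -82), (283, -93), (284, -19), (290, 17), (291, 21), (293, -15), (294, -20)]
330 [(201, 31), (202, 10), (215, -10), (216, -31), (223, 15), (224, 30), (226, -27), (227, -12), (263, 14), (264, 29), (283, -102), (284, -61), (291, 23), (292, 38), (293, 15), (294, -18), (295, -29), (296, -30)]
336 [(224, 31), (226, -25), (227, -10), (263, 12), (264, 31), (283, -84), (284, -74), (291, 19), (292, 37), (293, 22), (295, -26), (296, -38)]
342 [(171, -23), (172, -12), (224, 32), (227, -18), (263, 12), (264, 31), (283, -83), (284, -75), (291, 14), (292, 35), (293, 28), (295, -28), (296, -37), (297, -13)]
```

```bash
python3 fitrows.py 264.2,283.7,224.3,241.9
```

```text
tilt 4.09320306405031 res [-0.1638  0.1732  0.2476 -0.2586] eye [ 0.5494 -0.2772  0.1024] top [ 0.5497 -0.2805  0.1594] lowcorner [ 0.5509 -0.2937  0.0083] outcorner [ 0.547  -0.25    0.0109]
```

Emit:
{"op": "move_arm", "data": {"gripper": [0.48,0.48,0.48,0.48], "offset": [[0.2,0,0],[0.13,0,0],[0,0,0],[0,0,0]], "yaw": [0,0,0,0]}}

```text
t: 34.45
tcp_pos: [0.5493, -0.273, 0.1083]
tcp_rot: [-0.0, 0.675, 0.738, -0.0]
force: [0.1, -1.6, -1.1]
opening: 0.0233
grip_force: 30.0
```

Emit:
{"op": "move_arm", "data": {"gripper": [0.48,0.48,0.48,0.48,0.48,0.48], "offset": [[-0.2,0,0],[-0.3,0,0],[-0.3,0,0],[-0.2,0,0],[0,0,0],[0,0,0]], "yaw": [0,0,0,0,0,0]}}

```text
t: 35.2
tcp_pos: [0.5519, -0.3027, 0.1083]
tcp_rot: [-0.0, 0.675, 0.738, 0.0]
force: [-0.1, -0.1, -1.7]
opening: 0.0234
grip_force: 30.0
```

```bash
python3 tr.py; python3 meas.py w19
```

```text
tray bbox (array([172, 402]), array([219, 450]), 2103) (array([173, 402]), array([203, 449]), 279)
291 [(206, -13), (207, -14), (208, -18), (225, 39), (226, 15), (243, -64), (244, -27), (247, -54), (248, -43)]
294 [(195, -10), (197, -12), (225, 39), (226, 15), (243, -63), (244, -25), (247, -36), (248, -32), (251, 14), (253, 17), (257, 12), (258, 16), (261, 18), (262, 11), (263, 40), (264, 16), (282, -85), (283, -97), (284, -19)]
330 [(204, 27), (205, 32), (218, -32), (219, -25), (225, 20), (226, 37), (227, -25), (228, -30), (263, 31), (264, 22), (283, -94), (284, -72)]
336 [(205, 14), (225, 21), (226, 37), (227, -20), (228, -32), (263, 27), (264, 26), (283, -94), (284, -71)]
342 [(175, -10), (176, -15), (178, -15), (225, 16), (226, 41), (228, -10), (229, -22), (230, -10), (263, 25), (264, 28), (283, -94), (284, -72)]
```

```bash
python3 fitrows.py 263.9,283.8,226.1,244
```

```text
tilt 2.2294589956291375 res [-0.1902  0.2003  0.289  -0.3007] eye [ 0.5513 -0.2986  0.1026] top [ 0.5515 -0.3     0.1596] lowcorner [ 0.5531 -0.3182  0.0091] outcorner [ 0.5492 -0.2744  0.0102]
```

Emit:
{"op": "move_arm", "data": {"gripper": [0.48,0.48,0.48,0.48], "offset": [[0,0,0.05],[0,0,0.04],[0,0,0],[0,0,0]], "yaw": [0,0,0,0]}}

```text
t: 35.8
tcp_pos: [0.552, -0.3029, 0.1057]
tcp_rot: [0.0, 0.675, 0.738, 0.0]
force: [-0.6, -0.7, -2.7]
opening: 0.0235
grip_force: 30.0
```

Tilt is about 2°, with the underside a few millimetres above the floor. I'll lower in small steps until it touches.

Emit:
{"op": "move_arm", "data": {"gripper": [0.48,0.48,0.48], "offset": [[0,0,0.05],[0,0,0],[0,0,0]], "yaw": [0,0,0]}}

```text
t: 36.17
tcp_pos: [0.5522, -0.3031, 0.1048]
tcp_rot: [0.001, 0.675, 0.738, 0.0]
force: [-1.2, -0.0, 5.2]
opening: 0.0232
grip_force: 30.0
```

Emit:
{"op": "move_arm", "data": {"gripper": [0.48,0.48,0.48], "offset": [[0,0,0.04],[0,0,0],[0,0,0]], "yaw": [0,0,0]}}

```text
t: 36.55
tcp_pos: [0.5525, -0.3033, 0.1047]
tcp_rot: [0.001, 0.675, 0.738, 0.0]
force: [-2.5, 2.0, 12.6]
opening: 0.0236
grip_force: 30.0
```

Emit:
{"op": "move_arm", "data": {"gripper": [0.48,0.48,0.48], "offset": [[0,0,0.04],[0,0,0],[0,0,0]], "yaw": [0,0,0]}}

```text
t: 36.92
tcp_pos: [0.5527, -0.3036, 0.1047]
tcp_rot: [0.002, 0.675, 0.738, 0.0]
force: [-3.3, 1.4, 18.6]
opening: 0.0233
grip_force: 30.1
```

The basket is on the floor and has levelled. I'll take off the press and open gradually.

Emit:
{"op": "move_arm", "data": {"gripper": [0.48,0.48,0.48,0.44,0.4,0.3,0.1,-0.2,-0.2,-0.2], "offset": [[0,0,-0.08],[0,0,0],[0,0,0],[0,0,0],[0,0,0],[0,0,0],[0,0,0],[0,0,0],[0,0,0],[0,0,0]], "yaw": [0,0,0,0,0,0,0,0,0,0]}}

```text
t: 38.17
tcp_pos: [0.552, -0.3029, 0.1041]
tcp_rot: [0.0, 0.675, 0.738, 0.0]
force: [0.0, -0.7, -0.6]
opening: 0.0529
grip_force: 0.0
```

```bash
python3 meas.py w20|tail -3
```

```text
330 [(198, 28), (199, 29), (210, -19), (211, -35), (216, 19), (217, 37), (218, -22), (219, -32), (249, 32), (250, 20), (270, -102), (271, -66), (273, 33), (274, 36), (276, -22), (277, -39), (278, -18)]
336 [(199, 16), (216, 20), (217, 36), (218, -22), (219, -32), (249, 27), (250, 27), (270, -81), (271, -79), (273, 26), (274, 35), (275, 16), (276, -21), (277, -33), (278, -28)]
342 [(174, -21), (175, -26), (216, 21), (217, 36), (220, -21), (221, -10), (249, 24), (250, 30), (270, -77), (271, -83), (273, 19), (274, 37), (275, 26), (276, -17), (277, -29), (278, -35)]
```

```bash
python3 fitrows.py 249.9,270.9,217.1
```

```text
tilt 0.5857482913660078 res [ 0.  0. -0.] eye [ 0.551  -0.2951  0.0965] top [ 0.551  -0.2949  0.1535] lowcorner [ 0.553  -0.3174  0.0036] outcorner [ 0.5491 -0.2736  0.0034]
```

Emit:
{"op": "move_arm", "data": {"gripper": [-0.2,-0.2,-0.2,-0.2,-0.2,-0.2,-0.2,-0.2,-0.2], "offset": [[0,0,-0.2],[0,0,-0.4],[0,0,-0.7],[0,0,-0.9],[0,0,-1],[0,0,-1],[0,0,-1],[0,0,-0.5],[0,0,0]], "yaw": [0,0,0,0,0,0,0,0,0]}}

```text
t: 39.35
tcp_pos: [0.5522, -0.3031, 0.277]
tcp_rot: [0.002, 0.675, 0.738, 0.0]
force: [-0.5, -0.2, -0.0]
opening: 0.0528
grip_force: 0.0
```

```bash
python3 look.py w21 dipper_tab dipper_mid
python3 - <<'E'
from h import *
np.set_printoptions(precision=4,suppress=True)
snaps={c:snapshot(c) for c in("scene","top")};C={c:calibration(c) for c in("scene","top","wrist")}
for q in("dipper_tab","dipper_mid","tray"):
  for c in C: print(q,c,[(round(r["score"],2),np.round(r["pixel"],1).tolist()) for r in landmark_of(q,c)[:5]])
for X in((.549,-.304,.079),(.549,-.304,.135)):print(X,[(c,proj(C[c],X)) for c in C])
E
python3 tr.py
```

```text
39.35 [ 0.5522 -0.3031  0.277 ] yaw 95.08243632906537 [-0.5079 -0.1939 -0.0196] 0.05283158400893532 0.0
dipper_tab [(0.7, [159.3, 320.3], array([ 0.5522, -0.2818,  0.181 ])), (0.64, [49.3, 193.6], array([ 0.4504, -0.2061,  0.181 ]))]
dipper_mid [(0.95, [151.0, 319.0], array([ 0.5516, -0.2863,  0.125 ])), (0.72, [50.8, 211.1], array([ 0.4472, -0.2037,  0.125 ])), (0.32, [152.1, 317.8], array([ 0.5505, -0.2875,  0.125 ]))]
dipper_tab scene [(0.97, [197.9, 228.6]), (0.82, [163.1, 265.1]), (0.79, [215.1, 349.4]), (0.75, [243.9, 224.9])]
dipper_tab top [(0.71, [149.9, 326.6]), (0.5, [236.7, 393.7]), (0.47, [255.5, 338.0]), (0.29, [138.0, 420.0])]
dipper_tab wrist [(0.7, [159.3, 320.3]), (0.64, [49.3, 193.6])]
dipper_mid scene [(0.86, [214.8, 233.0]), (0.82, [261.6, 225.1]), (0.76, [181.2, 269.5])]
dipper_mid top [(0.86, [155.7, 328.3]), (0.51, [256.6, 338.8]), (0.43, [237.2, 395.1])]
dipper_mid wrist [(0.95, [151.0, 319.0]), (0.72, [50.8, 211.1]), (0.32, [152.1, 317.8])]
tray scene [(0.69, [282.1, 226.3])]
tray top [(0.85, [195.1, 423.9])]
tray wrist []
(0.549, -0.304, 0.079) [('scene', array([260.707 , 222.5257])), ('top', array([193.7091, 428.2012])), ('wrist', array([159.6919, 316.1633]))]
(0.549, -0.304, 0.135) [('scene', array([243.0687, 218.8972])), ('top', array([191.0393, 432.4097])), ('wrist', array([172.6417, 315.5256]))]
tray bbox (array([172, 402]), array([219, 450]), 2103) (array([172, 402]), array([209, 445]), 562)
```

The dipper stands upright (about 0.6°) on the tray floor, roughly 11 mm from the tray's centre. It is released, the tray hasn't moved, and the gripper is clear.

```bash
python3 -c "
from workcell import *
print(sign_off())"
```

```text
the job is handed in; nothing more can be done
None
```

I took the white dipper off the barbed hook and stood it, released, on the tray floor about 0.6° from upright; the stand and tray showed no movement in the checks I made, and the job is handed in at about 40 s with no verdict shown. Two limits were passed on the way: pushes at the stand briefly reached 13.6 N sideways against the advised 8 N, and I viewed 12 pictures where 10 were allowed.

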